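Crank the staining jar into the extraction hood

TASK

Set the staining jar upright in the orange-edged nest of the transfer shuttle, gently, and let go of it. Then turn the hand crank clockwise by its red grip, regrasping as needed, until the crank comes to its stop and the jar has been carried fully home inside the hood; move the shuttle only with the crank. Keep the jar upright and leave the eyepiece, dropper bottle, rubber blower and mug standing where they are.

Things in the scene. Friction and masses are not known exactly. Their poses are not given: they have to be found in the camera images.
- jar: square clear glass staining jar, violet in its lower part, white lid with a knob, all one piece: 60 x 60 mm, 91 mm high to the lid's top, 102 mm with the 20 mm knob; about 0.21 kg. Origin at the centre of its underside, z up, x, y square to its sides. The eyepiece and the dropper bottle stand close by its +y and -y sides; +x and -x sides are free. It fits the nest any of the four ways round
- shuttle: transfer shuttle fixed to the desk; origin on the desk, z up, load end (+y) at the left. Base plate x -62 to 62, y -170 to 200 mm; hood of clear and white panels x -53 to 53, y -168 to -8, roof at 207 mm, spigot to 233 mm, open on its +y side, a visor at roof height juts forward to x -90. In front of the hood a blue gearbox, x -145 to -55, y -123 to -37, carries the crank on a leaning boss
- carriage: black carriage 84 x 84 mm; origin at the centre of the nest's floor, 36 mm above the desk; axes parallel to the shuttle's. The nest is a 70 x 70 mm square inside an orange lip 12 mm high, 7 mm thick. The crank moves it along the shuttle's -y, 28 mm per rad, from shuttle y = +140 mm (crank 0) to y = -80 mm in the hood (crank 7.85)
- crank_hub (a point): point on the crank's axis at the underside of the crank arm, at (-145.4, -80, 90.9) mm in the shuttle's frame. z points outward along the axis, which leans 28 degrees from vertical towards the robot (shuttle's (-0.469, 0, 0.883)); x points along the arm to the grip. The arm is dark steel, 18 mm wide, 10 mm thick, reaching 54 mm
- crank_grip (a point): centre of the crank's red flat grip, 45 mm from the axis and 31 mm above the arm's underside. The grip is fixed to the arm and turns with it; axes as at crank_hub: 34 mm along x (away from the axis), 14 mm thick along y, 42 mm high along z (outward, parallel to the axis), that is 21 mm either way from this point; the arm lies right below it
- crank (a joint): turn of the crank in rad, 0 to 7.85 (one and a quarter turns, stops at both ends), growing clockwise as seen looking down on the grip along the axis. At 0 the arm points up the slope, to the hood (its x axis is (0.883, 0, 0.469) in the shuttle's frame). Friction holds it where it is left
- eyepiece: black microscope eyepiece standing on its end, 42 mm diameter, 53 mm high, origin at the centre of its underside; leave it standing
- dropper: brown dropper bottle, 31 mm diameter, 83 mm high, origin at the centre of its underside; leave it standing
- blower: red rubber dust blower standing up, 56 mm diameter, 112 mm high, origin at the centre of its underside; leave it standing
- mug: white mug with dots, 78 mm diameter, 93 mm high, origin on its underside; leave it standing
Mind the look-alikes: they are no part of the job. What is shaped like the jar but blue or green is not meant.

How it is judged (in metres and radians):
On the way:
1. the jar stands upright in the nest at the load end, released (x of jar in the frame of carriage between -0.01 and 0.01 m and y of jar in the frame of carriage between -0.01 and 0.01 m and z of jar in the frame of carriage below 0.004 m and angle between jar's own z axis and vertical below 0.08 rad and contact force between the fingers and jar below 0.2 N and value of joint crank below 2.6 rad), for 0.2 s.
At the end, for the whole second after the job is handed in: the crank is within 0.25 rad of its stop (carriage within 7 mm of home, in the hood), the jar stands at rest on the nest's floor within 10 mm of its centre and within 0.08 rad of upright; eyepiece, dropper bottle, blower and mug stand within 20 mm of where they were (x of jar in the frame of carriage between -0.01 and 0.01 m and y of jar in the frame of carriage between -0.01 and 0.01 m and z of jar in the frame of carriage below 0.004 m and angle between jar's own z axis and vertical below 0.08 rad and value of joint crank above 7.6 rad and linear speed of jar below 0.02 m/s and distance of each of eyepiece, dropper, blower, mug from where it was at the start of the episode below 0.02 m and angle between each of eyepiece, dropper, blower, mug's own z axis and vertical below 0.2 rad); the robot touches nothing.
It fails at once if the jar is tipped by more than 0.4 rad (angle between jar's own z axis and vertical above 0.4 rad).
It fails at once if the jar is dropped or banged on the shuttle (over 100 N) (contact force between jar and shuttle above 100 N).
It fails at once if the carriage is pushed by the robot (over 5 N) instead of being cranked (contact force between any of the arm, the fingers and carriage above 5 N).
It fails at once if the jar is held or pushed while it travels (value of joint crank above 2.6 rad and contact force between the fingers and jar above 1 N).
It fails at once if the eyepiece, dropper bottle, blower or mug is knocked over or moved by more than 20 mm (distance of any of eyepiece, dropper, blower, mug from where it was at the start of the episode above 0.02 m or angle between any of eyepiece, dropper, blower, mug's own z axis and vertical above 0.35 rad).
It also fails if it takes over 72 s, if anything falls off the work surface, if the arm or the gripper's body presses on something with over 40 N, if the wrist force passes 120 N, or if a joint passes its speed limit or range.

ROBOT

A 7-joint arm with a two-finger parallel gripper is mounted at the origin on a cart in front of the work surface, level with it; the furniture and walls round the work are solid. World frame = base frame: x ahead of the robot, y to its left, z up, the work surface at z = 0. Lengths are in mm, angles in rad, forces in N, time in s.
With the tool pointing down it reaches from about 400 to 875 mm from the base axis. Payload 4.4 kg.
Tool frame: the origin (TCP) lies between the finger pads; the fingertips stand 17 mm ahead of it and the grasp point (between the pads) lies 2 mm behind it; z points along the fingers, y is the line along which they close (so a half turn about z gives the same grasp; the last joint's range is limited). The gripper opens to 85 mm and grips with 20 to 120 N. Pads are 22 mm wide; open, the fingers measure 114 mm over their backs; the gripper's body (76 mm by 85 mm) begins 54 mm behind the grasp point. The pads swing forward as they close: fully open they stand 13 mm farther back than shut.
Start: joints at [-1.38, 0.628, 0.038, 1.517, -0.027, 0.996, -0.02], TCP at [165.067, 628.705, 248.313] pointing down, gripper open.
Joint ranges: [-3.06, 3.06], [-0.37, 2.12], [-1.25, 1.32], [0.18, 2.47], [-1.1, 4.24], [0.23, 1.98], [-2.94, 2.94]. Speed limits (rad/s): [2.57, 2.57, 3.14, 3.14, 3.14, 3.14, 3.14].

INTERFACE

Orientations are given as [roll, pitch, yaw] about the fixed x, y, z axes, in that order (R = Rz(yaw) Ry(pitch) Rx(roll)).
In Python, from cell import sensors, get_image, ctrl gives the robot as it stands.
- The arm moves only by the tool send_rows, never from a script. Its argument "series" is a list of rows, each a list of 3 entries, a list of its own where there are three numbers: the finger opening in mm, from 0 to 85.4, then the shift along the world's x, y, z in units of 60 mm (1.0 is 60 mm), then the turn, a rotation vector about the world's x, y, z in units of 5 degrees (1.0 is 5 degrees). A call has 1 to 8 rows; each row shifts and turns the commanded pose from where the row before left it; what a row does not reach is not made up. A row lasts 1/8 s, in which the tool goes at most 62.5 mm and 10.7 degrees, less where a joint would pass 70% of its speed; a pose out of reach is approached as far as the arm can. A call is refused whole if a number of a shift passes 1 or a number of a turn 1, either way. A call with a gripper value outside its range is refused whole. The fingers move at their own pace and stop on an object; the grip force is fixed at half the most. Time passes only in rows, so rows that do not move let the fingers close. It gives the time, the measured TCP pose, the force, the opening and the grip force at its end, in the units of the state.
- sensors.read_state(): the state, without advancing time (a new reading comes with each control period).
- get_image(name): name is "scene" or "top" or "wrist"; returns a dict with "img" (480x640x3 uint8, red, green, blue), "depth" (480x640 float32, mm along the optical axis (not along the pixel's ray), 0 where there is no reading), "vfov" (degrees; the focal length in pixels is half the picture's height over the tangent of half this angle, whatever the lens; pixels are square), "cx", "cy" (the principal point, pixels), "world_to_cam" (4x4, takes a point from world to camera coordinates). Camera axes: x right, y down, z forward; pixel columns grow to the right and rows downward; lengths in mm; the calibration is good to about 2 mm. A picture is of the moment at which its call begins.
- ctrl.finish_job(): hands the job in; it is judged then, once.
The state is a dict: "clock": time; "qpos": joint angles; "qd": joint speeds; "tau": joint torques, N m; "eef_pos": TCP position; "tool_rot": TCP orientation; "force": force on the tool from outside, world axes, zero at the start; "torque": the same for the moment, N m; "width": finger opening in mm; "gripper_force": force on a finger pad.
Only numpy, scipy, OpenCV 4.12 (cv2) and the standard library are available. Lean on these libraries where they do the work, as an engineer would, in place of code of your own. Each camera call takes 0.05 s, during which the arm holds its last target. There are 200 camera calls.

## Working session

There is one attempt and no reset: what is moved stays moved. The work goes in short steps, Python scripts to look and compute and a tool call to move; the robot and the scene stay as the last step left them, time stands still between calls to the robot, and variables do not carry over. Pictures are saved under pics/ and viewed, at most 10 in all, crops included, and the job is handed in when it is done.

Besides the shell and the picture viewer there is one more tool, called after ">>>" as name([rows], argument=value, ...), one row to a line, values as JSON. send_rows: Moves the arm, as the interface text tells. Its arguments: {"type":"object","properties":{"series":{"type":"array"}},"required":["series"]}

```bash
mkdir -p pics; ls; cat > h.py <<'E'
import numpy as np, cv2
from cell import sensors, get_image, ctrl
def cam(n):
    d=get_image(n); d['f']=240/np.tan(np.radians(d['vfov']/2)); d['T']=np.array(d['world_to_cam']); return d
def pts(d):
    v,u=np.mgrid[0:480,0:640]; z=d['depth']; 
    P=np.stack([(u-d['cx'])/d['f']*z,(v-d['cy'])/d['f']*z,z],-1)
    R=d['T'][:3,:3]; t=d['T'][:3,3]
    return (P-t)@R
def ray(d,u,v,h):
    R=d['T'][:3,:3]; c=-R.T@d['T'][:3,3]
    r=R.T@np.array([(u-d['cx'])/d['f'],(v-d['cy'])/d['f'],1]); return c+r*(h-c[2])/r[2]
def proj(d,p):
    q=d['T'][:3,:3]@np.array(p)+d['T'][:3,3]; return d['f']*q[0]/q[2]+d['cx'],d['f']*q[1]/q[2]+d['cy']
def save(d,n): cv2.imwrite('pics/'+n,cv2.cvtColor(d['img'],cv2.COLOR_RGB2BGR))
E
python3 - <<'E'
from h import *
for n in('top','scene'):
    d=cam(n); save(d,n+'0.png'); print(n,d['vfov'],d['cx'],d['cy'],(-d['T'][:3,:3].T@d['T'][:3,3]).round(0)); np.savez(n+'0.npz',**d)
print(sensors.read_state())
E
```

```text
pics
top 43.22020691265031 315.90590334165654 244.64936423300833 [ 222.  133. 1411.]
scene 52.37896042721398 321.75593849374434 233.7638956795082 [  96. -745.  574.]
{'clock': 0.1, 'qpos': array([-1.3798147 ,  0.62923591,  0.03840619,  1.51831074, -0.02705423,
        0.99631306, -0.01997182]), 'qd': array([ 0.00020913, -0.00068466, -0.00021258, -0.00405214,  0.00118092,
       -0.00083782, -0.00156613]), 'tau': array([ 2.74991471e-03, -5.64524925e+01,  1.23024669e+00, -1.93968040e+01,
        1.12449788e-02,  5.50976765e-03,  7.46538660e-06]), 'eef_pos': array([164.87320007, 628.16536927, 247.47812494]), 'tool_rot': array([-3.13984118e+00, -5.03052364e-05,  2.88483989e+00]), 'force': array([-0.01011241,  0.4798538 ,  0.34941448]), 'torque': array([-0.08313963,  0.02238419,  0.03999273]), 'gripper_force': 0.0, 'width': 85.34702046437259}
```

View pics/top0.png

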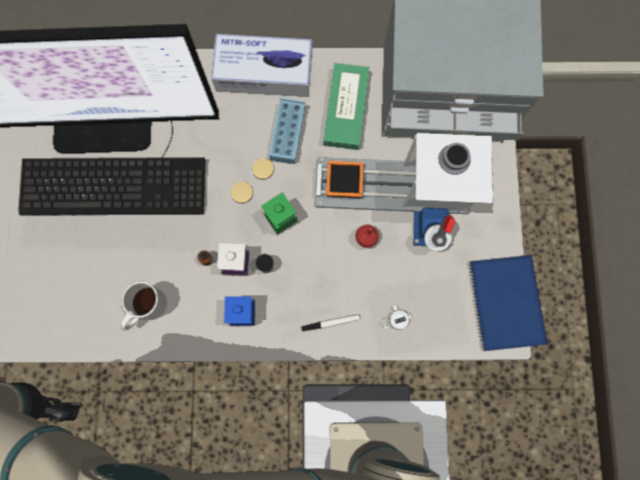

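View pics/scene0.png

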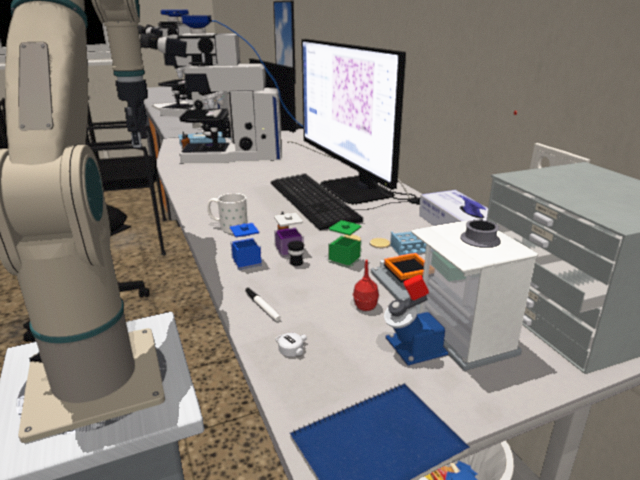

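Candidates for the jar in the top view: white-lidded violet (232,257), blue (239,310) and green (280,212). By the description it is the white-lidded one; the scene view shows violet glass below the white lid at (289,240). The shuttle nest is at (346,179) and the red grip at (448,224). Next I measure and check the choice in one crop.

```bash
python3 - <<'E'
from h import *
d=dict(np.load('top0.npz')); P=pts(d)
im=d['img']; hsv=cv2.cvtColor(im,cv2.COLOR_RGB2HSV)
H,S,V=[hsv[...,i].astype(int) for i in range(3)]
X,Y,Z=P[...,0],P[...,1],P[...,2]
def box(u0,v0,u1,v1):
    m=np.zeros((480,640),bool); m[v0:v1,u0:u1]=1; return m
def rep(n,m,h=None):
    m=cv2.morphologyEx(m.astype(np.uint8),cv2.MORPH_OPEN,np.ones((2,2)))
    c=max(cv2.findContours(m,0,2)[0],key=cv2.contourArea)
    r=cv2.minAreaRect(c); mm=m>0
    z=np.median(Z[mm]); h=h or z
    bp=np.array([ray(d,*p,h)[:2] for p in cv2.boxPoints(r)])
    print(n,'n',mm.sum(),'z',z.round(1),'c',ray(d,*r[0],h).round(1),'pts',np.median(P[mm],0).round(1)); print('  corners',bp.round(0).tolist())
rep('jar lid',box(210,235,250,280)&(S<60)&(V>150)&(Z>80)&(Z<96),91)
rep('jar all',box(210,235,250,280)&(Z>80)&(Z<96),91)
rep('dropper',box(190,245,217,270)&(Z>20))
rep('eyepiece',box(252,250,278,275)&(Z>40))
rep('blower',box(350,220,385,250)&(Z>25))
rep('mug',box(115,280,165,330)&(Z>80))
rep('orange',box(315,150,375,205)&(H>3)&(H<16)&(S>150)&(V>120),48)
rep('roof',box(400,125,500,210)&(Z>195)&(Z<215),207)
rep('redgrip',box(425,205,465,250)&((H<8)|(H>172))&(S>150)&(V>100))
rep('base',box(310,150,500,215)&(Z>4)&(Z<30))
rep('green',box(255,190,305,240)&(Z>80))
rep('blue',box(215,290,265,330)&(Z>80))
cv2.imwrite('pics/crop.png',cv2.cvtColor(np.hstack([cv2.resize(im[225:295,185:285],None,fx=4,fy=4,interpolation=2),cv2.resize(im[195:265,400:500],None,fx=4,fy=4,interpolation=2)]),cv2.COLOR_RGB2BGR))
E
```

```text
jar lid n 557 z 91.4 c [464.5 317.7  91. ] pts [462.6 318.2  91.4]
  corners [[437.0, 348.0], [496.0, 346.0], [492.0, 287.0], [434.0, 290.0]]
jar all n 557 z 91.4 c [464.5 317.7  91. ] pts [462.6 318.2  91.4]
  corners [[437.0, 348.0], [496.0, 346.0], [492.0, 287.0], [434.0, 290.0]]
dropper n 171 z 46.0 c [470.9 384.3  46. ] pts [470.6 384.   46. ]
  corners [[473.0, 407.0], [494.0, 387.0], [469.0, 362.0], [448.0, 382.0]]
eyepiece n 260 z 53.0 c [456.6 247.9  53. ] pts [457.6 248.2  53. ]
  corners [[476.0, 267.0], [476.0, 229.0], [437.0, 228.0], [437.0, 267.0]]
blower n 442 z 56.3 c [517.3  12.5  56.3] pts [516.9  14.   56.3]
  corners [[545.0, 38.0], [544.0, -15.0], [490.0, -13.0], [491.0, 39.0]]
mug n 331 z 84.3 c [365.7 538.6  84.3] pts [357.  535.4  84.3]
  corners [[323.0, 571.0], [422.0, 544.0], [409.0, 506.0], [310.0, 533.0]]
orange n 403 z 44.5 c [655.2  60.3  48. ] pts [651.2  59.5  44.5]
  corners [[697.0, 101.0], [697.0, 18.0], [614.0, 20.0], [614.0, 102.0]]
roof n 4408 z 207.8 c [ 628.2 -157.7  207. ] pts [ 618.1 -154.1  207.8]
  corners [[557.0, -73.0], [706.0, -82.0], [701.0, -245.0], [553.0, -232.0]]
redgrip n 132 z 155.7 c [ 520.  -153.4  155.7] pts [ 523.1 -152.7  155.7]
  corners [[508.0, -137.0], [540.0, -151.0], [532.0, -169.0], [500.0, -155.0]]
base n 3523 z 16.0 c [651.5  -1.9  16. ] pts [638.3 -25.5  16. ]
  corners [[598.0, 134.0], [729.0, 124.0], [706.0, -140.0], [576.0, -125.0]]
green n 661 z 91.9 c [572.5 213.4  91.9] pts [572.3 213.3  91.9]
  corners [[581.0, 254.0], [614.0, 205.0], [564.0, 173.0], [531.0, 221.0]]
blue n 728 z 92.3 c [347.6 301.   92.3] pts [347.4 300.6  92.3]
  corners [[376.0, 330.0], [376.0, 273.0], [319.0, 272.0], [320.0, 329.0]]
```

View pics/crop.png

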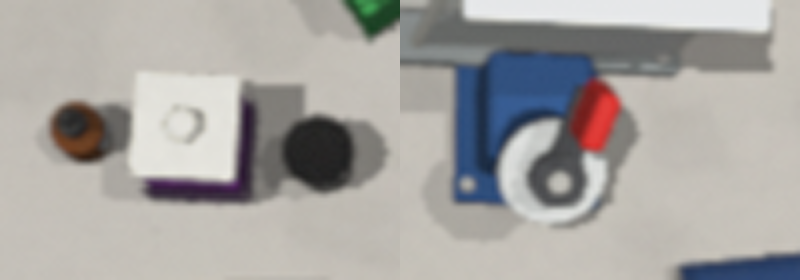

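The crop confirms it: white lid over violet glass, with the dropper left and the eyepiece right. The crank arm already points up-right, so it is a little past zero. Next I fit the yaws and edges more finely.

```bash
python3 - <<'E'
from h import *
from scipy.optimize import least_squares
d=dict(np.load('top0.npz')); P=pts(d)
im=d['img']; hsv=cv2.cvtColor(im,cv2.COLOR_RGB2HSV)
H,S,V=[hsv[...,i].astype(int) for i in range(3)]; Z=P[...,2]
def edges(m,h,trim=.12):
    """robust line per side -> (angle, midpoint)"""
    vs,us=np.where(m); out={}
    def fit(pp):
        p=np.array([ray(d,*q,h)[:2] for q in pp]); n=len(p); k=max(1,int(n*trim)); p=p[k:n-k].astype(np.float32)
        vx,vy,x,y=cv2.fitLine(p,cv2.DIST_HUBER,0,.01,.01).ravel(); return np.degrees(np.arctan2(vy,vx)).round(2),(x.round(1),y.round(1))
    R=[v for v in range(480) if m[v].sum()>5]; C=[u for u in range(640) if m[:,u].sum()>5]
    return dict(L=fit([(np.where(m[v])[0].min()-.5,v) for v in R]),R=fit([(np.where(m[v])[0].max()+.5,v) for v in R]),
      far=fit([(u,np.where(m[:,u])[0].min()-.5) for u in C]),near=fit([(u,np.where(m[:,u])[0].max()+.5) for u in C]))
def box(u0,v0,u1,v1):
    m=np.zeros((480,640),bool); m[v0:v1,u0:u1]=1; return m
for n,m,h in [('jar',box(210,235,250,280)&(S<60)&(V>150)&(Z>80)&(Z<96),91),
 ('orange',box(315,150,375,205)&(H>3)&(H<16)&(S>150)&(V>120),48),
 ('roof',box(400,125,500,210)&(Z>203)&(Z<212),207)]:
    print(n); [print('  ',k,v) for k,v in edges(m,h).items()]
m=box(425,205,465,250)&((H<8)|(H>172))&(S>150)&(V>100)
g=P[m]; print('grip z range',np.percentile(g[:,2],[5,50,95]).round(0)); gt=g[g[:,2]>np.percentile(g[:,2],60)];print(gt.mean(0))
# hub bolt, white disc
k=box(415,215,465,255)&(S<50)&(V>190)&(Z>60); print('disc',P[k].mean(0), k.sum(),np.argwhere(k).mean(0))
E
```

```text
jar
   L (np.float32(-2.56), (np.float32(466.9), np.float32(349.6)))
   R (np.float32(-2.58), (np.float32(466.8), np.float32(290.5)))
   far (np.float32(85.43), (np.float32(496.3), np.float32(319.0)))
   near (np.float32(86.22), (np.float32(438.2), np.float32(325.3)))
orange
   L (np.float32(-3.31), (np.float32(662.7), np.float32(103.4)))
   R (np.float32(-3.97), (np.float32(650.7), np.float32(21.6)))
   far (np.float32(86.79), (np.float32(699.9), np.float32(60.8)))
   near (np.float32(86.67), (np.float32(616.8), np.float32(68.8)))
roof
   L (np.float32(-2.72), (np.float32(639.6), np.float32(-77.7)))
   R (np.float32(-2.27), (np.float32(630.2), np.float32(-235.1)))
   far (np.float32(86.77), (np.float32(704.1), np.float32(-160.4)))
   near (np.float32(87.04), (np.float32(558.8), np.float32(-150.8)))
grip z range [139. 156. 164.]
[ 519.12162229 -149.20668023  184.46000174]
disc [ 501.92637647 -133.34517635   97.57565227] 220 [238.96818182 435.1       ]
```

Jar (467, 320) with yaw about -3°; carriage (658, 62.5) with yaw about -3°; hub about (505, -141); crank about 0.3. I move above the jar while turning the tool about -78°.

>>> send_rows([
  [85, [0.315, -0.321, 0], [0, 0, -0.98]],
  [85, [0.315, -0.321, 0], [0, 0, -0.98]],
  [85, [0.315, -0.321, 0], [0, 0, -0.98]],
  [85, [0.315, -0.321, 0], [0, 0, -0.98]],
  [85, [0.315, -0.321, 0], [0, 0, -0.98]],
  [85, [0.315, -0.321, 0], [0, 0, -0.98]],
  [85, [0.315, -0.321, 0], [0, 0, -0.98]],
  [85, [0.315, -0.321, 0], [0, 0, -0.98]],
])

```text
clock: 1.1
eef_pos: [317.5, 473.4, 248.4]
tool_rot: [3.141, -0.0, 2.195]
force: [0.3, -0.2, 0.4]
width: 85.2
gripper_force: 0.0
```

>>> send_rows([
  [85, [0.315, -0.321, 0], [0, 0, -0.98]],
  [85, [0.315, -0.321, 0], [0, 0, -0.98]],
  [85, [0.315, -0.321, 0], [0, 0, -0.98]],
  [85, [0.315, -0.321, 0], [0, 0, -0.98]],
  [85, [0.315, -0.321, 0], [0, 0, -0.98]],
  [85, [0.315, -0.321, 0], [0, 0, -0.98]],
  [85, [0.315, -0.321, 0], [0, 0, -0.98]],
  [85, [0.315, -0.321, 0], [0, 0, -0.98]],
])

```text
clock: 2.1
eef_pos: [468.7, 319.3, 248.3]
tool_rot: [3.142, -0.0, 1.511]
force: [-0.1, -0.1, -0.5]
width: 84.8
gripper_force: 0.0
```

>>> send_rows([
  [85, [0, 0, 0], [0, 0, 0]],
  [85, [0, 0, 0], [0, 0, 0]],
])

```text
clock: 2.35
eef_pos: [467.1, 321.0, 248.1]
tool_rot: [-3.141, -0.0, 1.517]
force: [-0.5, -0.7, -0.1]
width: 85.1
gripper_force: 0.0
```

```bash
python3 - <<'E'
from h import *
d=cam('wrist'); save(d,'w1.png'); np.savez('w1.npz',**d)
s=sensors.read_state(); print(s['clock'],s['qpos'].round(3),s['eef_pos'],s['tool_rot'])
P=pts(d); Z=P[...,2]; hsv=cv2.cvtColor(d['img'],cv2.COLOR_RGB2HSV)
m=((Z>86)&(Z<95)&(hsv[...,1]<60)&(np.hypot(P[...,0]-467,P[...,1]-320)<50)).astype(np.uint8)
c=max(cv2.findContours(m,0,2)[0],key=cv2.contourArea); r=cv2.minAreaRect(c)
print(r, ray(d,*r[0],91), [ray(d,*p,91)[:2].round(1).tolist() for p in cv2.boxPoints(r)])
E
```

```text
2.4 [-0.926  0.539  0.421  1.763 -0.273  0.898 -0.438] [466.77489681 321.44422705 248.11047783] [-3.14059582e+00 -5.57050002e-04  1.51774241e+00]
((316.0, 221.0), (72.0, 76.0), 90.0) [467.21376081 318.35436312  91.        ] [[440.1, 348.2], [497.4, 345.1], [496.1, 286.6], [435.0, 289.9]]
```

View pics/w1.png

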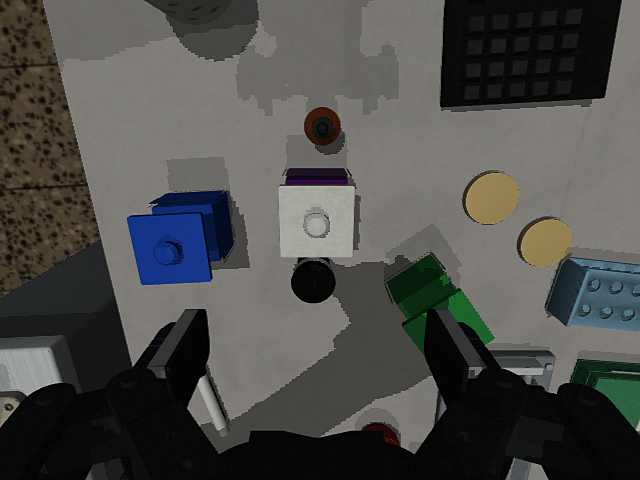

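The wrist view shows the white lid square to the image at (316,221), the dropper at (322,126), the eyepiece at (313,282), and both sides free for the fingers. I go down and grip.

>>> send_rows([
  [85, [0, -0.04, -0.4], [0, 0, 0]],
  [85, [0, 0, -0.5], [0, 0, 0]],
  [85, [0, 0, -0.5], [0, 0, 0]],
  [85, [0, 0, -0.5], [0, 0, 0]],
  [85, [0, 0, -0.5], [0, 0, 0]],
  [85, [0, 0, -0.4], [0, 0, 0]],
  [85, [0, 0, -0.25], [0, 0, 0]],
  [85, [0, 0, -0.1], [0, 0, 0]],
])

```text
clock: 3.4
eef_pos: [466.9, 318.6, 58.7]
tool_rot: [-3.141, 0.0, 1.517]
force: [0.9, 0.2, 0.8]
width: 85.1
gripper_force: 0.0
```

>>> send_rows([
  [85, [0, 0, 0], [0, 0, 0]],
  [55, [0, 0, 0], [0, 0, 0]],
  [50, [0, 0, 0], [0, 0, 0]],
  [50, [0, 0, 0], [0, 0, 0]],
  [50, [0, 0, 0], [0, 0, 0]],
  [50, [0, 0, 0], [0, 0, 0]],
])

```text
clock: 4.15
eef_pos: [467.9, 318.6, 60.3]
tool_rot: [3.141, -0.001, 1.516]
force: [-0.3, 0.1, 6.0]
width: 58.9
gripper_force: 65.4
```

>>> send_rows([
  [50, [0, 0, 0.15], [0, 0, 0]],
  [50, [0, 0, 0.4], [0, 0, 0]],
  [50, [0, 0, 0.5], [0, 0, 0]],
  [50, [0, 0, 0.5], [0, 0, 0]],
  [50, [0, 0, 0.4], [0, 0, 0]],
  [50, [0.1, -0.13, 0.2], [0, 0, 0]],
  [50, [0.2, -0.27, 0], [0, 0, 0]],
  [50, [0.3, -0.4, 0], [0, 0, 0]],
])

```text
clock: 5.15
eef_pos: [503.6, 268.7, 187.4]
tool_rot: [-3.14, 0.001, 1.517]
force: [0.0, -0.7, -1.9]
width: 59.3
gripper_force: 64.9
```

>>> send_rows([
  [50, [0.4, -0.54, 0], [0, 0, 0]],
  [50, [0.4, -0.54, 0], [0, 0, 0]],
  [50, [0.4, -0.54, 0], [0, 0, 0]],
  [50, [0.4, -0.54, 0], [0, 0, 0]],
  [50, [0.4, -0.54, 0], [0, 0, 0]],
  [50, [0.3, -0.4, 0], [0, 0, 0]],
  [50, [0.2, -0.27, 0], [0, 0, 0]],
  [50, [0.08, -0.11, 0], [0, 0, 0]],
])

```text
clock: 6.15
eef_pos: [658.3, 59.2, 187.4]
tool_rot: [-3.14, 0.001, 1.514]
force: [-0.5, 0.8, -1.9]
width: 59.3
gripper_force: 64.9
```

>>> send_rows([
  [50, [0, 0, -0.3], [0, 0, 0]],
  [50, [0, 0, -0.4], [0, 0, 0]],
  [50, [0, 0, -0.3], [0, 0, 0]],
  [50, [0, 0, 0], [0, 0, 0]],
  [50, [0, 0, 0], [0, 0, 0]],
])

```text
clock: 6.78
eef_pos: [658.6, 61.7, 128.7]
tool_rot: [3.141, -0.0, 1.517]
force: [-0.5, -0.5, -1.5]
width: 59.5
gripper_force: 65.0
```

```bash
python3 - <<'E'
from h import *
s=sensors.read_state(); print(s['clock'],s['qpos'].round(3),s['eef_pos'],s['tool_rot'],s['force'])
d=cam('wrist'); np.savez('w2.npz',**d); t=cam('scene'); np.savez('s2.npz',**t)
a=t['img'][190:340,340:480]; a=cv2.resize(a,None,fx=2.85,fy=2.85,interpolation=2)
b=cv2.resize(d['img'],(400,300)); o=np.zeros((430,800,3),np.uint8); o[:a.shape[0],:a.shape[1]]=a[:430,:400]; o[:300,400:]=b
cv2.imwrite('pics/c2.png',o[...,::-1])
E
```

```text
6.775 [-0.321  0.804  0.326  1.592 -0.327  0.799  0.087] [658.59408489  61.68522234 128.70405463] [ 3.14078977e+00 -1.02521952e-04  1.51693008e+00] [-0.47927696 -0.54939964 -1.5300573 ]
```

View pics/c2.png

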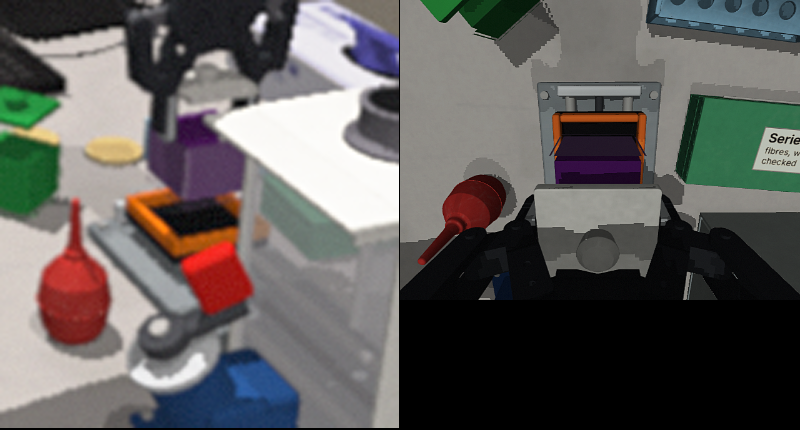

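The scene view shows the jar hanging upright above and slightly behind the empty nest; the wrist view shows the orange lip (550–650, 115–185) centred in x under the jar. I measure the lip from the wrist camera.

```bash
python3 - <<'E'
from h import *
d=dict(np.load('w2.npz')); h=cv2.cvtColor(d['img'],cv2.COLOR_RGB2HSV); P=pts(d)
m=(h[...,0]>3)&(h[...,0]<18)&(h[...,1]>150)&(h[...,2]>100)&(abs(P[...,2]-48)<4)&(np.hypot(P[...,0]-658,P[...,1]-62)<70)
q=P[m]; print(len(q)); c,s=np.cos(.054),np.sin(.054)
# rotate to shuttle axes about TCP nominal
r=(q[:,:2]-[658.4,62])@np.array([[c,s],[-s,c]])
print(np.percentile(r,[0.5,2,98,99.5],axis=0).round(1))
vs,us=np.where(m); 
w=np.array([ray(d,u,v,48)[:2] for u,v in zip(us,vs)]); r=(w-[658.4,62])@np.array([[c,s],[-s,c]]); print(np.percentile(r,[0.5,2,98,99.5],axis=0).round(1))
# violet jar side pixels: extents
m=(h[...,0]>125)&(h[...,0]<165)&(h[...,1]>80)&(np.hypot(P[...,0]-658,P[...,1]-62)<60)&(P[...,2]>55)
r=(P[m][:,:2]-[658.4,62])@np.array([[c,s],[-s,c]]); print('jar',len(r),np.percentile(r,[1,50,99],axis=0).round(1),np.percentile(P[m][:,2],[1,99]))
E
```

```text
2697
[[-39.2 -22.2]
 [-38.8 -10.6]
 [ 43.4  40.5]
 [ 43.6  40.8]]
[[-39.4 -23.1]
 [-39.  -11.3]
 [ 43.6  40.3]
 [ 43.8  40.9]]
jar 12260 [[-54.9  -9.9]
 [  0.8  22.5]
 [ 54.4  29.5]] [ 78.42074189 201.49633118]
```

>>> send_rows([
  [50, [0.025, 0, -0.1], [0, 0, 0]],
  [50, [0, 0, -0.15], [0, 0, 0]],
  [50, [0, 0, -0.1], [0, 0, 0]],
  [50, [0, 0, -0.07], [0, 0, 0]],
  [50, [0, 0, -0.04], [0, 0, 0]],
  [50, [0, 0, -0.03], [0, 0, 0]],
  [50, [0, 0, 0], [0, 0, 0]],
])

```text
clock: 7.75
eef_pos: [659.8, 61.3, 98.9]
tool_rot: [-3.142, -0.0, 1.516]
force: [0.4, -0.7, -1.5]
width: 59.2
gripper_force: 65.0
```

>>> send_rows([
  [50, [0, 0, -0.02], [0, 0, 0]],
  [50, [0, 0, -0.02], [0, 0, 0]],
  [50, [0, 0, 0], [0, 0, 0]],
])

```text
clock: 8.12
eef_pos: [659.7, 61.3, 96.5]
tool_rot: [-3.142, -0.0, 1.516]
force: [-0.5, 0.2, -1.5]
width: 59.6
gripper_force: 65.2
```

>>> send_rows([
  [50, [0, 0, -0.02], [0, 0, 0]],
  [50, [0, 0, 0], [0, 0, 0]],
])

```text
clock: 8.38
eef_pos: [659.8, 61.3, 96.4]
tool_rot: [3.141, -0.0, 1.516]
force: [-2.4, -0.4, 6.1]
width: 59.1
gripper_force: 65.8
```

>>> send_rows([
  [50, [0, 0, -0.02], [0, 0, 0]],
  [50, [0, 0, 0], [0, 0, 0]],
])

```text
clock: 8.62
eef_pos: [659.8, 61.3, 96.3]
tool_rot: [3.141, -0.001, 1.516]
force: [-4.9, 0.2, 12.5]
width: 59.7
gripper_force: 66.6
```

The jar rests on the nest floor (upward force appears at TCP z 96.3). I ease off, release and rise.

>>> send_rows([
  [50, [0, 0, 0.02], [0, 0, 0]],
  [66, [0, 0, 0], [0, 0, 0]],
  [75, [0, 0, 0], [0, 0, 0]],
  [85, [0, 0, 0], [0, 0, 0]],
  [85, [0, 0, 0], [0, 0, 0]],
  [85, [0, 0, 0], [0, 0, 0]],
])

```text
clock: 9.38
eef_pos: [659.8, 61.3, 95.2]
tool_rot: [3.142, 0.0, 1.516]
force: [-0.1, -0.2, -0.3]
width: 85.0
gripper_force: 0.0
```

>>> send_rows([
  [85, [0, 0, 0.2], [0, 0, 0]],
  [85, [0, 0, 0.4], [0, 0, 0]],
  [85, [0, 0, 0.6], [0, 0, 0]],
  [85, [0, 0, 0.8], [0, 0, 0]],
  [85, [0, 0, 0.8], [0, 0, 0]],
  [85, [-0.3, 0, 0.5], [0, 0, 0]],
  [85, [-0.5, 0, 0.2], [0, 0, 0]],
  [85, [0, 0, 0], [0, 0, 0]],
])

```text
clock: 10.38
eef_pos: [610.9, 61.3, 307.8]
tool_rot: [3.139, -0.001, 1.516]
force: [1.1, -0.1, 0.3]
width: 85.1
gripper_force: 0.0
```

```bash
python3 - <<'E'
from h import *
s=sensors.read_state(); print(s['clock'],s['qpos'].round(3),s['eef_pos'],s['tool_rot'],s['force'],s['width'])
t=cam('top'); save(t,'t3.png'); np.savez('t3.npz',**t); sc=cam('scene'); np.savez('s3.npz',**sc)
d=cam('wrist'); np.savez('w3.npz',**d)
b=cv2.resize(d['img'],(400,300)); a=cv2.resize(sc['img'][170:320,340:540],(400,300),interpolation=2)
c=cv2.resize(t['img'][130:255,300:500],(400,250),interpolation=2); o=np.zeros((560,800,3),np.uint8); o[:300,:400]=b;o[:300,400:]=a;o[300:550,:400]=c
cv2.imwrite('pics/c3.png',o[...,::-1])
P=pts(t);Z=P[...,2];h=cv2.cvtColor(t['img'],cv2.COLOR_RGB2HSV)
m=(abs(Z-127)<5)&(np.hypot(P[...,0]-658,P[...,1]-62)<60)&(h[...,1]<60); print('lid',m.sum(),[ (P[m][:,i].min()+P[m][:,i].max())/2 for i in (0,1,2)])
E
```

```text
10.375 [-0.394  0.544  0.407  1.557 -0.235  1.087  0.016] [610.86263156  61.25916691 307.84321778] [ 3.13927682e+00 -1.37059806e-03  1.51621914e+00] [ 1.11584223 -0.09107462  0.32971309] 85.07115990494549Traceback (most recent call last):
  File "<stdin>", line 9, in <module>
    return umr_minimum(a, axis, None, out, keepdims, initial, where)
ValueError: zero-size array to reduction operation minimum which has no identity
```

View pics/c3.png

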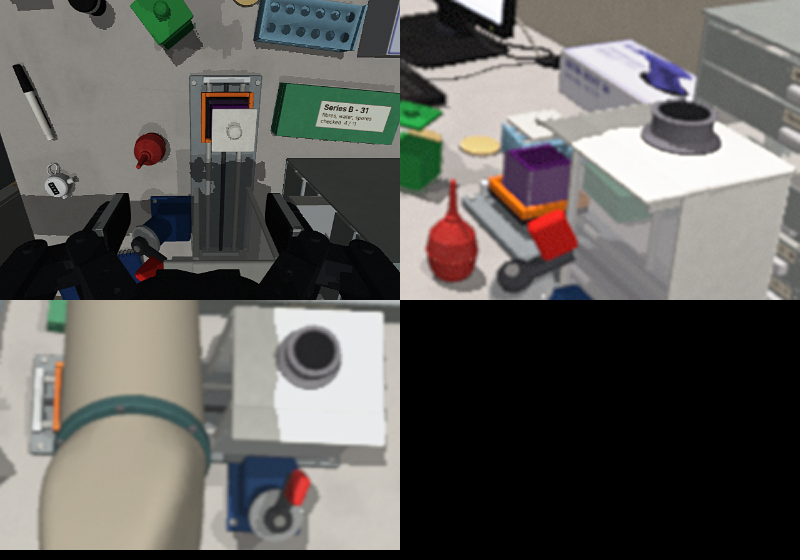

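The jar stands upright and released in the nest (scene crop at about (545,175), lid well above the orange lip). I move to the crank: tilt 28° and turn.

>>> send_rows([
  [85, [-0.2, -0.3, 0], [-0.05, -0.93, 0]],
  [85, [-0.39, -0.6, 0], [-0.05, -0.93, 0]],
  [85, [-0.39, -0.6, 0], [-0.05, -0.93, 0]],
  [85, [-0.39, -0.6, 0], [-0.05, -0.93, 0]],
  [85, [-0.39, -0.6, 0], [-0.05, -0.93, 0]],
  [85, [-0.39, -0.6, 0], [-0.05, -0.93, 0]],
  [85, [-0.2, -0.3, -0.2], [0, 0, 0]],
  [85, [0, 0, 0], [0, 0, 0]],
])

```text
clock: 11.52
eef_pos: [472.8, -152.5, 292.3]
tool_rot: [2.664, -0.004, 1.512]
force: [0.9, -0.3, 0.4]
width: 84.6
gripper_force: 0.0
```

>>> send_rows([
  [85, [0, 0, 0], [-0.504, 0.027, 0.951]],
  [85, [0, 0, 0], [-0.504, 0.027, 0.951]],
  [85, [0, 0, 0], [-0.504, 0.027, 0.951]],
  [85, [0, 0, 0], [-0.504, 0.027, 0.951]],
  [85, [0, 0, 0], [-0.504, 0.027, 0.951]],
  [85, [0, 0, 0], [-0.504, 0.027, 0.951]],
  [85, [0, 0, 0], [-0.504, 0.027, 0.951]],
  [85, [0, 0, 0], [-0.504, 0.027, 0.951]],
])

```text
clock: 12.52
eef_pos: [475.5, -149.0, 293.4]
tool_rot: [2.781, 0.323, 2.213]
force: [-0.9, -1.0, -0.2]
width: 85.1
gripper_force: 0.0
```

>>> send_rows([
  [85, [0, 0, 0], [-0.504, 0.027, 0.951]],
  [85, [0, 0, 0], [-0.504, 0.027, 0.951]],
  [85, [0, 0, 0], [-0.504, 0.027, 0.951]],
  [85, [0, 0, 0], [-0.504, 0.027, 0.951]],
  [85, [0, 0, 0], [-0.504, 0.027, 0.951]],
  [85, [0, 0, 0], [0, 0, 0]],
])

```text
clock: 13.28
eef_pos: [475.1, -149.2, 293.3]
tool_rot: [2.97, 0.453, 2.697]
force: [0.3, -0.3, 0.3]
width: 85.0
gripper_force: 0.0
```

```bash
python3 - <<'E'
from h import *
from scipy.spatial.transform import Rotation as Ro
s=sensors.read_state(); print(s['clock'],s['qpos'].round(3),s['eef_pos'],s['tool_rot']); print(Ro.from_euler('xyz',s['tool_rot']).as_matrix().round(3))
d=cam('wrist'); np.savez('w4.npz',**d); t=cam('top'); np.savez('t4.npz',**t)
o=np.zeros((480,640+160,3),np.uint8); o[:,:640]=d['img']; c=t['img'][140:260,330:490]; o[:120,640:]=c
cv2.imwrite('pics/c4.png',o[...,::-1])
# jar in nest from earlier wrist view
e=dict(np.load('w3.npz')); P=pts(e); h=cv2.cvtColor(e['img'],cv2.COLOR_RGB2HSV)
m=((abs(P[...,2]-127)<6)&(h[...,1]<60)&(np.hypot(P[...,0]-658,P[...,1]-62)<60)).astype(np.uint8)
c=max(cv2.findContours(m,0,2)[0],key=cv2.contourArea); r=cv2.minAreaRect(c); print('lid',ray(e,*r[0],127),np.median(P[...,2][m>0]))
E
```

```text
13.275 [ 0.398  0.195 -0.083  2.263 -0.441  0.238  1.893] [ 475.14808335 -149.15293633  293.31552088] [2.96971629 0.45260222 2.69747412]
[[-0.812  0.356  0.463]
 [ 0.386  0.922 -0.031]
 [-0.437  0.154 -0.886]]
lid [661.38112006  61.0638946  127.        ] 128.74085595830852
```

View pics/c4.png

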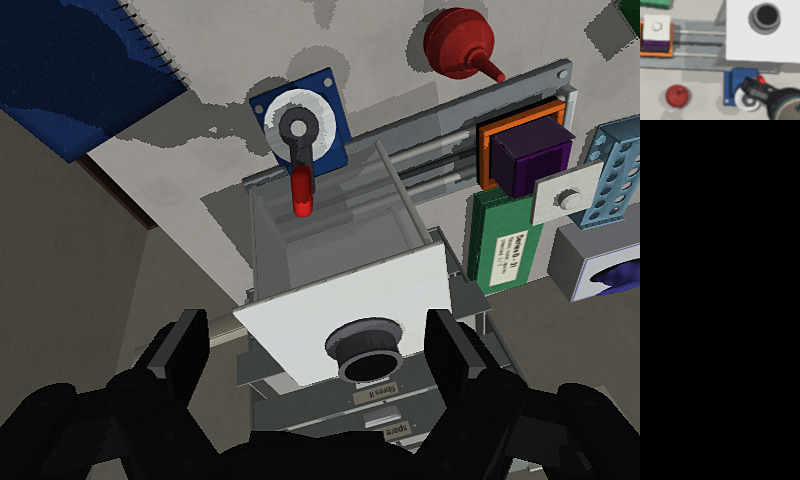

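The wrist view shows the red grip, about 30° off the image column, at (302,192) with the hub at (299,127), the visor and hood beyond, and the jar standing in the nest at (530,160). Joint 6 is near its limit, so I measure the grip and check reach with a quick kinematic fit.

```bash
cat > kin.py <<'E'
import numpy as np
from scipy.optimize import least_squares
from scipy.spatial.transform import Rotation as Ro
D=[([-1.3798147,.62923591,.03840619,1.51831074,-.02705423,.99631306,-.01997182],[164.873,628.165,247.478],[-3.1398,0,2.88484]),
([-.926,.539,.421,1.763,-.273,.898,-.438],[466.775,321.444,248.11],[-3.1406,-.0006,1.5177]),
([-.321,.804,.326,1.592,-.327,.799,.087],[658.594,61.685,128.7],[3.1408,0,1.5169]),
([-.394,.544,.407,1.557,-.235,1.087,.016],[610.863,61.259,307.843],[3.1393,-.0014,1.5162]),
([.398,.195,-.083,2.263,-.441,.238,1.893],[475.148,-149.153,293.316],[2.9697,.4526,2.69747])]
X=np.array([1.,0,0]);Zv=np.array([0,0,1.])
def fk(q,p,sg):
    h,L1,L2,L3,o2,o4=p
    R=Ro.from_rotvec(sg[0]*q[0]*Zv); t=np.array([0,0,h])
    ry=lambda a:Ro.from_euler('y',a)
    R=R*ry(q[1]); t=t+R.apply([o2,0,L1]); R=R*Ro.from_rotvec(sg[1]*q[2]*Zv)*ry(q[3])
    t=t+R.apply([o4,0,L2]); R=R*Ro.from_rotvec(sg[2]*q[4]*Zv)*ry(q[5])
    t=t+R.apply([0,0,L3]); return t,R*Ro.from_rotvec(sg[3]*q[6]*Zv)
def fit():
    import itertools; best=None
    for s in itertools.product([-1,1],repeat=3):
        sg=(-1,)+s
        f=lambda p:np.concatenate([fk(q,p,sg)[0]-t for q,t,_ in D])
        r=least_squares(f,[300,350,350,250,0,0])
        if best is None or r.cost<best[0]: best=(r.cost,r.x,sg)
    return best
E
python3 - <<'E'
from h import *; from kin import *
b=fit(); print('kin',b)
sg=b[2]
for s7 in(1,-1):
    g=sg[:3]+(s7,); E=[fk(q,b[1],g)[1].inv()*Ro.from_euler('xyz',r) for q,t,r in D]; print(s7,[e.as_rotvec().round(2).tolist() for e in E])
d=dict(np.load('w4.npz')); P=pts(d); h=cv2.cvtColor(d['img'],cv2.COLOR_RGB2HSV)
m=((h[...,0]<8)|(h[...,0]>172))&(h[...,1]>150); m[:150]=0;m[230:]=0;m[:,:280]=0;m[:,330:]=0
q=P[m]; yaw=np.radians(-3.1); R=Ro.from_euler('z',yaw).as_matrix(); 
sx,sy=R@[.883,0,.469],R@[0,-1,0]; sz=np.cross(sx,-sy)
q=q[q[:,2]>100]; H0=np.array([505.,-141,91])
l=(q-H0)@np.array([sx,sy,sz]).T; print(len(q),'upslope,cw-tang,axis pct\n',np.percentile(l,[1,10,50,90,99],axis=0).round(1))
top=l[l[:,2]>47]; r=cv2.minAreaRect(top[:,:2].astype(np.float32)); print('top face',len(top),r,top[:,2].mean())
m2=(P[...,2]>70)&(h[...,1]<60)&(h[...,2]<110); m2[:90]=0;m2[170:]=0;m2[:,:265]=0;m2[:,335:]=0
l=(P[m2]-H0)@np.array([sx,sy,sz]).T; k=(np.hypot(l[:,0],l[:,1])<25)&(l[:,2]>5); print('boss',k.sum(),np.percentile(l[k],[2,50,98],axis=0).round(1))
# hub bolt centre: white circle at ~ (299,128)
E
```

```text
kin (np.float64(1017.1644073366839), array([157.34234944, 468.14361984, 308.90696043, 134.2130205 ,
        90.21826797, -74.30656092]), (-1, -1, 1, -1))
1 [[-0.04, 0.04, 1.64], [-0.42, 0.42, 2.74], [-0.38, 0.38, 1.82], [-0.33, 0.33, 1.73], [-0.15, 0.15, -1.35]]
-1 [[-0.04, 0.04, 1.6], [-0.17, 0.47, 1.88], [-0.42, 0.36, 1.99], [-0.34, 0.33, 1.76], [-0.12, -0.23, 2.42]]
976 upslope,cw-tang,axis pct
 [[26.8  5.  18.9]
 [28.6  7.1 38.8]
 [40.8 13.2 52.3]
 [54.3 19.9 53.8]
 [58.5 23.2 54.7]]
top face 835 ((24.923709869384766, 6.052080154418945), (73.6517333984375, 16.76053237915039), 24.50330924987793) 52.881685070667714
boss 1369 [[-13.7 -11.8  10.2]
 [  3.3   3.5  13.2]
 [ 22.6  16.3  15.2]]
```

```bash
cat >> kin.py <<'E'
def fko(q,s):
    R=Ro.identity()
    for i in range(7): R=R*Ro.from_rotvec(s[i]*q[i]*(Zv if i%2==0 else np.array([0,1.,0])))
    return R
E
python3 - <<'E'
from h import *; from kin import *; import itertools
res=[]
for s in itertools.product([-1,1],repeat=7):
    E=[fko(q,s).inv()*Ro.from_euler('xyz',r) for q,t,r in D]
    # allow constant right rotation only
    res.append((sum((E[0].inv()*e).magnitude() for e in E),s,E[0].as_rotvec().round(2)))
res.sort(key=lambda a:a[0]); print(res[:3])
d=dict(np.load('w4.npz')); P=pts(d); h=cv2.cvtColor(d['img'],cv2.COLOR_RGB2HSV)
m=((h[...,0]<8)|(h[...,0]>172))&(h[...,1]>150); m[:150]=0;m[230:]=0;m[:,:280]=0;m[:,330:]=0
R=Ro.from_euler('z',-3.1,degrees=True).as_matrix(); sx,sy=R@[.883,0,.469],R@[0,-1,0]; sz=np.cross(sx,-sy)
l=(P[m]-[505.,-141,91])@np.array([sx,sy,sz]).T; l=l[(abs(l[:,2]-53)<2)&(np.hypot(l[:,0]-41,l[:,1]-13)<24)]
r=cv2.minAreaRect(l[:,:2].astype(np.float32)); print(len(l),r,l.mean(0)); u,s,v=np.linalg.svd(l[:,:2]-l[:,:2].mean(0)); print('pca ang',np.degrees(np.arctan2(*v[0][::-1])))
E
```

```text
[(0.003151052891494916, (-1, 1, -1, 1, -1, 1, -1), array([ 0.  , -0.  ,  1.57])), (0.9810751478287821, (-1, -1, -1, -1, -1, -1, -1), array([0.  , 0.  , 1.57])), (2.094435018860782, (-1, 1, -1, -1, 1, 1, 1), array([2.17, 2.17, 0.12]))]
680 ((43.394168853759766, 14.818511009216309), (32.0395393371582, 12.433281898498535), 16.111957550048828) [43.0223898  14.50605312 52.84333862]
pca ang 16.180772575656455
```

```bash
cat >> kin.py <<'E'
SG=(-1,-1,-1,-1)
def fitp():
    f=lambda p:np.concatenate([fk(q,p,SG)[0]-t for q,t,_ in D])
    r=least_squares(f,[300,350,350,250,0,0]); return r.x,r.cost
LO=np.array([-3.06,-.37,-1.25,.18,-1.1,.23,-2.94]);HI=np.array([3.06,2.12,1.32,2.47,4.24,1.98,2.94])
def ik(pos,Rm,q0,p):
    C=Ro.from_rotvec([0,0,np.pi/2])
    def f(q):
        t,R=fk(q,p,SG); return np.concatenate([(t-pos)/10,(Rm.inv()*R*C).as_rotvec()*20,(q-q0)*.05])
    r=least_squares(f,np.clip(q0,LO+1e-3,HI-1e-3),bounds=(LO,HI)); t,R=fk(r.x,p,SG)
    return r.x,np.linalg.norm(t-pos),(Rm.inv()*R*C).magnitude()
Rs=Ro.from_euler('z',-3.1,degrees=True).as_matrix(); sx,sy=Rs@[.883,0,.469],Rs@[0,-1,0]; sz=np.cross(sx,-sy)
HUB=np.array([505.,-143.3,91.7])
def pose(c,ax,flip=1):
    t=-np.sin(c)*sx+np.cos(c)*sy; y=flip*t; z=-sz; x=np.cross(y,z)
    return HUB+45*(np.cos(c)*sx+np.sin(c)*sy)+ax*sz, Ro.from_matrix(np.array([x,y,z]).T)
E
python3 - <<'E'
from kin import *
p,cost=fitp(); print(p,cost)
q=np.array(D[4][0]); c0=.282
P,R=pose(c0,34,-1); print('grasp TCP target(ax34)',P.round(1),R.as_euler('xyz').round(3))
for ax in(100,70,34):
    P,R=pose(c0,ax,-1); q,e,a=ik(P,R,q,p); print('ax',ax,q.round(2),round(e,2),round(a,3))
for c in np.arange(c0,4.8,.4):
    P,R=pose(c,34,-1); q,e,a=ik(P,R,q,p); print(round(c,2),q.round(2),round(e,2),round(a,3))
E
```

```text
[410.60841544 517.21741868 436.09450067 309.66057627   3.93304615
  32.40922468] 1053.6663839896153
grasp TCP target(ax34) [ 526.5 -157.   142. ] [2.995 0.467 2.771]
ax 100 [ 0.32  0.42  0.1   2.21 -1.1   0.23  2.69] 4.24 0.059
ax 70 [ 0.31  0.49  0.1   2.17 -1.1   0.23  2.68] 6.07 0.088
ax 34 [ 0.31  0.58  0.09  2.11 -1.1   0.23  2.67] 7.8 0.118
0.28 [ 0.31  0.58  0.09  2.11 -1.1   0.23  2.67] 7.8 0.118
0.68 [ 0.38  0.58  0.05  2.11 -1.1   0.23  2.32] 7.96 0.121
1.08 [ 0.45  0.59  0.02  2.12 -1.1   0.23  1.97] 8.68 0.131
1.48 [ 0.5   0.6  -0.01  2.14 -1.1   0.23  1.6 ] 9.9 0.148
1.88 [ 0.53  0.61 -0.03  2.16 -1.1   0.23  1.23] 11.51 0.169
2.28 [ 0.53  0.61 -0.03  2.17 -1.1   0.23  0.83] 13.31 0.192
2.68 [ 0.49  0.61 -0.01  2.19 -1.1   0.23  0.41] 15.02 0.214
3.08 [ 0.42  0.61  0.02  2.2  -1.1   0.23 -0.04] 16.29 0.23
3.48 [ 0.33  0.6   0.07  2.21 -1.1   0.23 -0.5 ] 16.79 0.236
3.88 [ 0.23  0.59  0.12  2.21 -1.1   0.23 -0.96] 16.39 0.231
4.28 [ 0.15  0.59  0.16  2.19 -1.1   0.23 -1.41] 15.2 0.216
4.68 [ 0.11  0.58  0.19  2.18 -1.1   0.23 -1.84] 13.53 0.195
```

```bash
cat > kin2.py <<'E'
from kin import *
import kin
def fk2(q,p,sg=SG):
    h,L1,L2,L3,o2,o4,o6=p[:7]
    ry=lambda a:Ro.from_euler('y',a); rz=lambda a:Ro.from_rotvec(-a*Zv)
    R=rz(q[0])*ry(q[1]); t=np.array([0,0,h]); R=R*rz(q[2]); t=t+R.apply([o2,0,L1])
    R=R*ry(q[3]); t=t+R.apply([o4,0,L2]) if False else t
    R=R*rz(q[4]); t=t+R.apply([o4,0,L2]); R=R*ry(q[5]); t=t+R.apply([o6,0,L3]); return t,R*rz(q[6])
def fit2():
    f=lambda p:np.concatenate([fk2(q,p)[0]-t for q,t,_ in D])
    r=least_squares(f,[300,350,350,250,50,-50,50],max_nfev=2000); return r.x,r.fun
E
python3 - <<'E'
import kin2; from kin2 import *
p,f=fit2(); print(p.round(1)); print(f.round(1))
kin.fk=kin2.fk2
q=np.array(D[4][0])
for c in np.arange(.282,7.9,.5):
    P,R=pose(c,34,-1 if c<4.8 else 1)
    if c>4.7 and c<5.3: q[6]+=np.pi
    q,e,a=ik(P,R,q,p); print(round(c,2),q.round(2),round(e,2),round(a,3))
E
```

```text
[304.1 476.8 362.7 244.7  29.1 -22.3 -28.6]
[-25.3   5.    1.3   5.1   8.4  -2.  -10.2   0.8   5.    2.5   7.   -2.5
   0.2  -3.   -1.8]
0.28 [ 0.13  0.57  0.18  2.1  -1.1   0.23  2.55] 8.65 0.117
0.78 [ 0.21  0.58  0.13  2.11 -1.1   0.23  2.11] 9.13 0.123
1.28 [ 0.28  0.58  0.09  2.13 -1.1   0.23  1.65] 10.67 0.142
1.78 [ 0.32  0.58  0.06  2.16 -1.1   0.23  1.18] 13.05 0.171
2.28 [ 0.32  0.58  0.06  2.19 -1.1   0.23  0.68] 15.84 0.204
2.78 [ 0.27  0.58  0.08  2.22 -1.1   0.23  0.15] 18.35 0.232
3.28 [ 0.17  0.57  0.13  2.23 -1.1   0.23 -0.41] 19.76 0.247
3.78 [ 0.06  0.57  0.19  2.23 -1.1   0.23 -0.98] 19.51 0.244
4.28 [-0.02  0.57  0.24  2.21 -1.1   0.23 -1.53] 17.7 0.225
4.78 [ 0.9   0.74 -0.73  2.22  2.07  0.34  1.43] 0.01 0.0
5.28 [ 0.45  0.6  -0.24  2.18  3.    0.23  2.94] 9.84 0.128
5.78 [ 0.68  0.64 -0.45  2.15  2.61  0.23  2.94] 9.57 0.127
6.28 [ 0.86  0.69 -0.6   2.13  2.21  0.23  2.94] 6.37 0.085
6.78 [ 1.    0.74 -0.7   2.12  1.81  0.23  2.94] 0.77 0.01
7.28 [ 1.09  0.78 -0.77  2.13  1.81  0.27  2.5 ] 0.0 0.0
7.78 [ 1.19  0.85 -0.88  2.17  1.89  0.36  1.99] 0.0 0.0
```

```bash
cat > kin3.py <<'E'
from kin import *
import kin
ry=lambda a:Ro.from_euler('y',a); rz=lambda a:Ro.from_rotvec(-a*Zv)
def fk3(q,p,sg=None):
    h,L1,L2,L3,o2,o4,o6,bx,by=p
    R=rz(q[0])*ry(q[1]); t=np.array([bx,by,h]); t=t+R.apply([o2,0,L1]); R=R*rz(q[2])*ry(q[3])
    t=t+R.apply([o4,0,L2]); R=R*rz(q[4])*ry(q[5]); t=t+R.apply([o6,0,L3]); return t,R*rz(q[6])
def fit3():
    f=lambda p:np.concatenate([fk3(q,p)[0]-t for q,t,_ in D]+[(p-P0)*.01])
    P0=np.array([300,400,370,230,0,0,0,0,0.]); r=least_squares(f,P0,max_nfev=2000); return r.x,r.fun
kin.fk=fk3
E
python3 - <<'E'
from kin3 import *
p,f=fit3(); print(p.round(1)); print(f[:15].round(1))
for tilt in (28,22,16):
    q=np.array(D[4][0]); out=[]
    for c in np.arange(.282,6.6,.9):
        ca=c if c<4.8 else c-np.pi
        P,_=pose(c,42); a=np.radians(tilt); z=Rs@[np.sin(a),0,-np.cos(a)]; y=np.sin(ca)*sx-np.cos(ca)*sy; y-=z*(y@z); y/=np.linalg.norm(y)
        if c>4.6 and c<5.6: q[6]+=np.pi
        q,e,g=ik(P,Ro.from_matrix(np.array([np.cross(y,z),y,z]).T),q,p); out.append((round(c,1),round(e,1),round(g,2),q.round(2)[[2,3,4,5,6]].tolist()))
    print(tilt,*out,sep='\n ')
E
```

```text
[312.5 519.2 375.4 280.2  -7.3   3.5 -33.7  12.8  -9.9]
[-13.9  -7.5   1.4   3.4  -1.4  -3.2   1.9   1.1   5.2   8.7   4.   -4.4
  -0.1   3.8   1. ]
28
 (np.float64(0.3), np.float64(10.1), 0.14, [0.15, 2.14, -1.1, 0.23, 2.59])
 (np.float64(1.2), np.float64(11.7), 0.16, [0.07, 2.16, -1.1, 0.23, 1.79])
 (np.float64(2.1), np.float64(16.1), 0.21, [0.03, 2.21, -1.1, 0.23, 0.94])
 (np.float64(3.0), np.float64(20.5), 0.25, [0.08, 2.25, -1.1, 0.23, -0.02])
 (np.float64(3.9), np.float64(20.6), 0.25, [0.19, 2.25, -1.1, 0.23, -1.05])
 (np.float64(4.8), np.float64(0.0), 0.0, [-0.96, 2.33, 2.06, 0.58, 1.39])
 (np.float64(5.7), np.float64(4.5), 0.06, [-0.41, 2.23, 2.66, 0.23, 2.94])
 (np.float64(6.6), np.float64(0.0), 0.0, [-0.65, 2.19, 2.0, 0.23, 2.86])
22
 (np.float64(0.3), np.float64(3.6), 0.05, [0.22, 2.14, -1.1, 0.23, 2.57])
 (np.float64(1.2), np.float64(5.3), 0.07, [0.16, 2.16, -1.1, 0.23, 1.76])
 (np.float64(2.1), np.float64(9.6), 0.12, [0.13, 2.21, -1.1, 0.23, 0.89])
 (np.float64(3.0), np.float64(13.7), 0.17, [0.17, 2.25, -1.1, 0.23, -0.07])
 (np.float64(3.9), np.float64(13.5), 0.17, [0.24, 2.25, -1.1, 0.23, -1.08])
 (np.float64(4.8), np.float64(0.0), 0.0, [-0.62, 2.26, 1.85, 0.29, 1.52])
 (np.float64(5.7), np.float64(5.7), 0.08, [0.31, 2.21, 4.24, 0.23, 1.14])
 (np.float64(6.6), np.float64(7.1), 0.1, [0.26, 2.19, 4.24, 0.23, 0.33])
16
 (np.float64(0.3), np.float64(0.0), 0.0, [0.18, 2.13, -0.76, 0.23, 2.24])
 (np.float64(1.2), np.float64(0.0), 0.0, [0.29, 2.15, -1.07, 0.27, 1.7])
 (np.float64(2.1), np.float64(3.0), 0.04, [0.21, 2.21, -1.1, 0.23, 0.85])
 (np.float64(3.0), np.float64(6.8), 0.08, [0.24, 2.25, -1.1, 0.23, -0.1])
 (np.float64(3.9), np.float64(6.4), 0.08, [0.29, 2.26, -1.1, 0.23, -1.09])
 (np.float64(4.8), np.float64(0.0), 0.0, [-0.49, 2.23, 1.31, 0.23, 2.02])
 (np.float64(5.7), np.float64(17.8), 0.23, [-0.31, 2.24, 2.58, 0.23, 2.94])
 (np.float64(6.6), np.float64(11.5), 0.15, [-0.52, 2.18, 1.82, 0.23, 2.94])
```

```bash
cat > plan.py <<'E'
from kin import *
from cell import sensors
def target(c,phi,ax=44,tilt=13,r=45,up=0):
    a=np.radians(tilt); z=Rs@[np.sin(a),0,-np.cos(a)]
    # closing dir: phi (cw angle from upslope), in plane normal to z
    y=np.cos(phi)*sx+np.sin(phi)*sy; y=y-z*(y@z); y/=np.linalg.norm(y)
    pos=HUB+r*(np.cos(c)*sx+np.sin(c)*sy)+ax*sz-z*up
    return pos,Ro.from_matrix(np.array([np.cross(y,z),y,z]).T)
def rows(tg,p=None,R=None):
    if p is None:
        s=sensors.read_state(); p=np.array(s['eef_pos']); R=Ro.from_euler('xyz',s['tool_rot'])
    for P,Q in tg:
        if np.array(R.as_matrix()[:,1])@Q.as_matrix()[:,1]<0: Q=Q*Ro.from_rotvec([0,0,np.pi])
        sh=((P-p)/60).round(3); ro=(np.degrees((Q*R.inv()).as_rotvec())/5).round(2); print(sh.tolist(),ro.tolist()); p,R=P,Q
    return p,R
E
python3 - <<'E'
from plan import *
c=.282; rows([target(c,c-np.pi/2,up=60),target(c,c-np.pi/2,up=0)])
E
```

```text
[0.561, -0.109, -1.399] [-0.08, 2.93, 0.86]
[0.225, -0.012, -0.974] [0.0, 0.0, 0.0]
```

>>> send_rows([
  [50, [0.1, -0.02, -0.25], [-0.02, 0.73, 0.21]],
  [34, [0.14, -0.03, -0.35], [-0.02, 0.73, 0.21]],
  [34, [0.14, -0.03, -0.35], [-0.02, 0.73, 0.22]],
  [34, [0.18, -0.03, -0.45], [-0.02, 0.74, 0.22]],
  [34, [0, 0, 0], [0, 0, 0]],
  [34, [0, 0, 0], [0, 0, 0]],
])

```text
clock: 14.12
eef_pos: [507.0, -156.6, 209.3]
tool_rot: [3.08, 0.218, 2.808]
force: [0.2, -0.3, -0.4]
width: 34.1
gripper_force: 0.0
```

```bash
python3 - <<'E'
from plan import *; from h import *
s=sensors.read_state(); print(s['clock'],s['qpos'].round(3),s['width']); c=.282
rows([target(c,c-np.pi/2,up=0)])
d=cam('wrist'); P=pts(d); h=cv2.cvtColor(d['img'],cv2.COLOR_RGB2HSV)
m=((h[...,0]<8)|(h[...,0]>172))&(h[...,1]>150)
l=(P[m]-HUB)@np.array([sx,sy,sz]).T; l=l[(abs(l[:,2]-52)<3)&(np.hypot(l[:,0]-43,l[:,1]-12)<26)]
print(len(l)); print(cv2.minAreaRect(l[:,:2].astype(np.float32)),l.mean(0)) if len(l)>20 else 0
E
```

```text
14.125 [ 0.208  0.434  0.096  2.087 -0.234  0.411  1.739] 34.087128531136365
[0.246, -0.003, -0.975] [0.0, 0.0, 0.0]
1477
((42.81633377075195, 12.201478004455566), (33.1253662109375, 13.57876205444336), 15.508895874023438) [42.63529892 12.14652529 51.95263219]
```

>>> send_rows([
  [34, [0.04, 0, -0.16], [0, 0, 0]],
  [34, [0.06, 0, -0.24], [0, 0, 0]],
  [34, [0.06, 0, -0.24], [0, 0, 0]],
  [34, [0.05, 0, -0.2], [0, 0, 0]],
  [34, [0.03, 0, -0.13], [0, 0, 0]],
  [25, [0, 0, 0], [0, 0, 0]],
  [25, [0, 0, 0], [0, 0, 0]],
])

```text
clock: 15.05
eef_pos: [521.9, -156.9, 151.1]
tool_rot: [3.08, 0.219, 2.808]
force: [-0.1, 0.5, 0.2]
width: 24.7
gripper_force: 0.0
```

```bash
python3 - <<'E'
from plan import *
s=sensors.read_state(); print(s['clock'],s['qpos'].round(3),s['eef_pos'],s['force'].round(1),s['width'])
c0=.282; print(target(c0,c0-np.pi/2)[0]); rows([target(c,c-np.pi/2) for c in np.radians(np.arange(16.2+5,16.2+81,5))])
E
```

```text
15.05 [ 0.238  0.551  0.046  2.104 -0.271  0.275  1.771] [ 521.89516728 -156.92761256  151.12911387] [-0.1  0.5  0.2] 24.74044275894806
[ 521.82664752 -156.75212426  150.8233695 ]
[-0.023, -0.058, -0.015] [0.23, -0.01, -0.96]
[-0.026, -0.059, -0.012] [0.22, -0.01, -0.95]
[-0.031, -0.056, -0.015] [0.22, -0.01, -0.96]
[-0.035, -0.053, -0.017] [0.22, -0.01, -0.96]
[-0.039, -0.049, -0.019] [0.22, -0.01, -0.97]
[-0.042, -0.045, -0.021] [0.22, -0.01, -0.97]
[-0.046, -0.041, -0.023] [0.23, -0.01, -0.98]
[-0.049, -0.036, -0.025] [0.23, -0.01, -0.98]
[-0.051, -0.031, -0.026] [0.23, -0.01, -0.99]
[-0.053, -0.026, -0.028] [0.23, -0.01, -0.99]
[-0.055, -0.021, -0.029] [0.23, -0.01, -1.0]
[-0.056, -0.015, -0.029] [0.23, -0.01, -1.0]
[-0.057, -0.01, -0.03] [0.23, -0.01, -1.01]
[-0.058, -0.004, -0.031] [0.23, -0.01, -1.01]
[-0.058, 0.002, -0.031] [0.23, -0.01, -1.01]
[-0.057, 0.007, -0.031] [0.23, -0.01, -1.01]
```

>>> send_rows([
  [25, [-0.023, -0.056, -0.012], [0.22, -0.01, -0.96]],
  [25, [-0.027, -0.059, -0.013], [0.22, -0.01, -0.95]],
  [25, [-0.031, -0.056, -0.015], [0.22, -0.01, -0.96]],
  [25, [-0.035, -0.053, -0.017], [0.22, -0.01, -0.96]],
  [25, [-0.039, -0.049, -0.019], [0.22, -0.01, -0.97]],
  [25, [-0.042, -0.045, -0.021], [0.22, -0.01, -0.97]],
  [25, [-0.046, -0.041, -0.023], [0.23, -0.01, -0.98]],
  [25, [-0.049, -0.036, -0.025], [0.23, -0.01, -0.98]],
])

```text
clock: 16.05
eef_pos: [504.7, -179.9, 142.9]
tool_rot: [2.954, 0.127, 2.109]
force: [-0.5, 1.8, 0.8]
width: 25.0
gripper_force: 0.7
```

```bash
python3 - <<'E'
from plan import *; from h import *
s=sensors.read_state(); print(s['clock'],s['qpos'].round(3),s['eef_pos'],s['force'].round(1),s['torque'].round(2),s['width'],s['gripper_force'])
print(target(np.radians(56.2),0)[0])
for n in('top','scene'):
    d=cam(n); P=pts(d); h=cv2.cvtColor(d['img'],cv2.COLOR_RGB2HSV); l=(P-[660.6,60.9,0])@Rs
    m=(h[...,0]>3)&(h[...,0]<16)&(h[...,1]>150)&(h[...,2]>100)&(abs(l[...,2]-46)<8)&(abs(l[...,0])<60)&(abs(l[...,1]+30)<110)
    print(n,m.sum(),np.percentile(l[m],[1,99],axis=0).round(0).tolist() if m.any() else '')
E
```

```text
16.05 [ 0.224  0.564  0.15   2.131 -0.561  0.274  1.421] [ 504.67483773 -179.86527231  142.91233016] [-0.5  1.8  0.8] [0.38 0.12 0.15] 25.014380165394897 0.6607407331466675
[ 504.4440181  -180.7189906   142.29261897]
top 256 [[-43.0, -57.0, 39.0], [37.0, 24.0, 53.0]]
scene 8 [[-44.0, -58.0, 39.0], [-39.0, 17.0, 47.0]]
```

The crank is following: the carriage moved about 17 mm with low forces. I continue.

>>> send_rows([
  [25, [-0.051, -0.031, -0.026], [0.23, -0.01, -0.99]],
  [25, [-0.053, -0.026, -0.028], [0.23, -0.01, -0.99]],
  [25, [-0.055, -0.021, -0.029], [0.23, -0.01, -1.0]],
  [25, [-0.056, -0.015, -0.029], [0.23, -0.01, -1.0]],
  [25, [-0.057, -0.01, -0.03], [0.23, -0.01, -1.0]],
  [25, [-0.058, -0.004, -0.031], [0.23, -0.01, -1.0]],
  [25, [-0.058, 0.002, -0.031], [0.23, -0.01, -1.0]],
  [25, [-0.057, 0.007, -0.031], [0.23, -0.01, -1.0]],
])

```text
clock: 17.15
eef_pos: [478.5, -186.3, 128.8]
tool_rot: [2.917, -0.026, 1.411]
force: [1.5, 0.2, 0.2]
width: 25.0
gripper_force: 0.6
```

```bash
python3 - <<'E'
from plan import *
s=sensors.read_state(); print(s['clock'],s['qpos'].round(3),s['eef_pos'],s['force'].round(1),s['torque'].round(2),s['width'],s['gripper_force'])
for a in(86.2,91.2,96.2): print(a,target(np.radians(a),0)[0])
p,R=target(np.radians(96.2),np.radians(6.2)); print((Ro.from_euler('xyz',s['tool_rot'])*R.inv()).as_rotvec().round(3))
rows([target(c,c-np.pi/2) for c in np.radians(np.arange(96.2+5,96.2+121,5))],p,R)
E
```

```text
17.15 [ 0.199  0.581  0.234  2.197 -0.907  0.256  1.088] [ 478.51998922 -186.25729286  128.77226857] [1.5 0.2 0.2] [ 0.17 -0.04  0.1 ] 24.95770619893718 0.5737758142640814
86.2 [ 484.59554083 -187.16180142  131.95071067]
91.2 [ 481.13025506 -187.06332345  130.11001023]
96.2 [ 477.68980986 -186.62328696  128.2726736 ]
[0.001 0.001 0.003]
[-0.056, 0.013, -0.03] [0.23, -0.01, -1.01]
[-0.055, 0.019, -0.03] [0.23, -0.01, -1.0]
[-0.054, 0.024, -0.029] [0.23, -0.01, -1.0]
[-0.051, 0.029, -0.028] [0.23, -0.01, -1.0]
[-0.049, 0.034, -0.027] [0.23, -0.01, -0.99]
[-0.046, 0.039, -0.026] [0.23, -0.01, -0.99]
[-0.043, 0.043, -0.024] [0.23, -0.01, -0.98]
[-0.039, 0.047, -0.022] [0.22, -0.01, -0.98]
[-0.035, 0.051, -0.02] [0.22, -0.01, -0.97]
[-0.031, 0.055, -0.018] [0.22, -0.01, -0.96]
[-0.027, 0.057, -0.016] [0.22, -0.01, -0.96]
[-0.022, 0.06, -0.014] [0.22, -0.01, -0.95]
[-0.018, 0.062, -0.011] [0.22, -0.01, -0.95]
[-0.013, 0.064, -0.009] [0.22, -0.01, -0.95]
[-0.008, 0.065, -0.006] [0.22, -0.01, -0.94]
[-0.003, 0.065, -0.003] [0.22, -0.01, -0.94]
[0.002, 0.065, -0.001] [0.22, -0.01, -0.94]
[0.007, 0.065, 0.002] [0.22, -0.01, -0.94]
[0.012, 0.064, 0.005] [0.22, -0.01, -0.94]
[0.017, 0.063, 0.007] [0.22, -0.01, -0.94]
[0.022, 0.061, 0.01] [0.22, -0.01, -0.95]
[0.026, 0.059, 0.012] [0.22, -0.01, -0.95]
[0.031, 0.056, 0.015] [0.22, -0.01, -0.96]
[0.035, 0.053, 0.017] [0.22, -0.01, -0.96]
```

>>> send_rows([
  [25, [-0.056, 0.013, -0.03], [0.23, 0.14, -1.0]],
  [25, [-0.055, 0.019, -0.03], [0.23, 0.14, -1.0]],
  [25, [-0.054, 0.024, -0.029], [0.23, 0.14, -1.0]],
  [25, [-0.051, 0.029, -0.028], [0.22, 0.14, -1.0]],
  [25, [-0.049, 0.034, -0.027], [0.2, 0.14, -0.99]],
  [25, [-0.046, 0.039, -0.026], [0.18, 0.14, -0.99]],
  [25, [-0.043, 0.043, -0.024], [0.16, 0.14, -0.98]],
  [25, [-0.039, 0.047, -0.022], [0.14, 0.14, -0.98]],
])

```text
clock: 18.15
eef_pos: [455.2, -172.0, 115.8]
tool_rot: [3.064, -0.1, 0.706]
force: [2.3, -1.2, -0.4]
width: 24.8
gripper_force: 0.6
```

```bash
python3 - <<'E'
from plan import *
s=sensors.read_state(); print(s['clock'],s['qpos'].round(3),s['eef_pos'],s['force'].round(1),s['torque'].round(2),s['width'],s['gripper_force'])
for a in(131.2,136.2): print(a,target(np.radians(a),0)[0])
R0=Ro.from_euler('xyz',s['tool_rot']); print('z',R0.as_matrix()[:,2].round(3))
p,R=target(np.radians(136.2),np.radians(46.2),tilt=7); print((R0*R.inv()).as_rotvec().round(3))
rows([target(c,c-np.pi/2,tilt=7) for c in np.radians(np.arange(136.2+5,136.2+101,5))],p,R)
E
```

```text
18.15 [-0.023  0.652  0.534  2.195 -1.012  0.438  0.473] [ 455.17275727 -171.95310548  115.82228777] [ 2.3 -1.2 -0.4] [-0.16 -0.21  0.04] 24.842308457806027 0.6355369091033936
131.2 [ 456.42843461 -174.57774796  116.65035894]
136.2 [ 454.07265899 -171.73396093  115.31925039]
z [ 0.126  0.006 -0.992]
[ 0.009 -0.005  0.027]
[-0.035, 0.051, -0.02] [0.12, -0.01, -0.98]
[-0.031, 0.055, -0.018] [0.12, -0.01, -0.97]
[-0.027, 0.057, -0.016] [0.12, -0.01, -0.96]
[-0.022, 0.06, -0.014] [0.12, -0.01, -0.95]
[-0.018, 0.062, -0.011] [0.12, -0.01, -0.94]
[-0.013, 0.064, -0.009] [0.11, -0.01, -0.94]
[-0.008, 0.065, -0.006] [0.11, -0.01, -0.93]
[-0.003, 0.065, -0.003] [0.11, -0.01, -0.93]
[0.002, 0.065, -0.001] [0.11, -0.01, -0.93]
[0.007, 0.065, 0.002] [0.11, -0.01, -0.93]
[0.012, 0.064, 0.005] [0.11, -0.01, -0.93]
[0.017, 0.063, 0.007] [0.11, -0.01, -0.93]
[0.022, 0.061, 0.01] [0.12, -0.01, -0.94]
[0.026, 0.059, 0.012] [0.12, -0.01, -0.95]
[0.031, 0.056, 0.015] [0.12, -0.01, -0.95]
[0.035, 0.053, 0.017] [0.12, -0.01, -0.96]
[0.039, 0.049, 0.019] [0.12, -0.01, -0.98]
[0.042, 0.045, 0.021] [0.12, -0.01, -0.99]
[0.046, 0.041, 0.023] [0.12, -0.01, -1.0]
[0.049, 0.036, 0.025] [0.12, -0.01, -1.01]
```

>>> send_rows([
  [25, [-0.037, 0.05, -0.022], [0.12, -0.01, -1.0]],
  [25, [-0.033, 0.055, -0.019], [0.12, -0.01, -1.0]],
  [25, [-0.028, 0.057, -0.016], [0.12, -0.01, -0.97]],
  [25, [-0.022, 0.06, -0.014], [0.12, -0.01, -0.96]],
  [25, [-0.018, 0.062, -0.011], [0.12, -0.01, -0.95]],
  [25, [-0.013, 0.064, -0.009], [0.11, -0.01, -0.94]],
  [25, [-0.008, 0.065, -0.006], [0.11, -0.01, -0.93]],
  [25, [-0.003, 0.065, -0.003], [0.11, -0.01, -0.93]],
])

```text
clock: 19.15
eef_pos: [445.0, -143.8, 109.7]
tool_rot: [3.136, -0.136, 0.027]
force: [0.8, -2.1, -1.0]
width: 25.3
gripper_force: 0.8
```

>>> send_rows([
  [25, [0.002, 0.065, -0.001], [0.11, -0.01, -0.93]],
  [25, [0.007, 0.065, 0.002], [0.11, -0.01, -0.93]],
  [25, [0.012, 0.064, 0.005], [0.11, -0.01, -0.93]],
  [25, [0.017, 0.063, 0.007], [0.11, -0.01, -0.93]],
  [25, [0.022, 0.061, 0.01], [0.12, -0.01, -0.94]],
  [25, [0.026, 0.059, 0.012], [0.12, -0.01, -0.95]],
  [25, [0.031, 0.056, 0.015], [0.12, -0.01, -0.95]],
  [25, [0.035, 0.053, 0.017], [0.12, -0.01, -0.96]],
])

```text
clock: 20.15
eef_pos: [453.4, -114.4, 113.5]
tool_rot: [-3.068, -0.118, -0.64]
force: [-1.1, -1.5, -1.1]
width: 25.1
gripper_force: 1.1
```

```bash
cat > st.py <<'E'
from plan import *; from h import *
def st(c,phi,tilt):
    s=sensors.read_state(); print(round(s['clock'],2),s['qpos'].round(2),s['eef_pos'].round(1),s['force'].round(1),s['torque'].round(2),round(s['width'],1),round(s['gripper_force'],1))
    R0=Ro.from_euler('xyz',s['tool_rot']); p,R=target(np.radians(c),np.radians(phi),tilt=tilt)
    print('lag',(s['eef_pos']-p).round(1),(R0*R.inv()).as_rotvec().round(3))
    l=(s['eef_pos']-HUB)@np.array([sx,sy,sz]).T; print('tool c',np.degrees(np.arctan2(l[1],l[0])).round(1)%360,np.hypot(*l[:2]).round(1),l[2].round(1))
    return p,R
def carriage():
    for n in('top','scene'):
        d=cam(n); P=pts(d); h=cv2.cvtColor(d['img'],cv2.COLOR_RGB2HSV); l=(P-[660.6,60.9,0])@Rs
        m=(h[...,0]>3)&(h[...,0]<18)&(h[...,1]>150)&(h[...,2]>80)&(abs(l[...,2]-46)<8)&(abs(l[...,0])<60)&(abs(l[...,1]+90)<170)
        print(n,m.sum(),np.percentile(l[m],[1,99],axis=0).round(0).tolist() if m.any() else '')
E
python3 - <<'E'
from st import *
p,R=st(216.2,126.2,7); carriage()
rows([target(c,c-np.pi/2,tilt=7) for c in np.radians(np.arange(216.2+5,216.2+71,5))],p,R)
E
```

```text
20.15 [-0.14  0.63  0.49  2.26 -1.09  0.35 -0.91] [ 453.4 -114.4  113.5] [-1.1 -1.5 -1.1] [-0.38  0.32  0.02] 25.1 1.1
lag [-0.4 -0.5 -0. ] [-0.007 -0.016  0.017]
tool c 215.4 45.0 44.1
top 257 [[-43.0, -132.0, 38.0], [39.0, -51.0, 54.0]]
scene 138 [[-44.0, -118.0, 38.0], [-25.0, -54.0, 52.0]]
[0.039, 0.049, 0.019] [0.12, -0.01, -0.98]
[0.042, 0.045, 0.021] [0.12, -0.01, -0.99]
[0.046, 0.041, 0.023] [0.12, -0.01, -1.0]
[0.049, 0.036, 0.025] [0.12, -0.01, -1.01]
[0.051, 0.031, 0.026] [0.13, -0.01, -1.02]
[0.053, 0.026, 0.028] [0.13, -0.01, -1.03]
[0.055, 0.021, 0.029] [0.13, -0.01, -1.04]
[0.056, 0.015, 0.029] [0.13, -0.01, -1.05]
[0.057, 0.01, 0.03] [0.13, -0.01, -1.06]
[0.058, 0.004, 0.031] [0.13, -0.01, -1.06]
[0.058, -0.002, 0.031] [0.13, -0.01, -1.06]
[0.057, -0.007, 0.031] [0.13, -0.01, -1.06]
[0.056, -0.013, 0.03] [0.13, -0.01, -1.06]
[0.055, -0.019, 0.03] [0.13, -0.01, -1.05]
```

>>> send_rows([
  [25, [0.039, 0.049, 0.019], [0.12, -0.1, -0.98]],
  [25, [0.042, 0.045, 0.021], [0.12, -0.1, -0.99]],
  [25, [0.046, 0.041, 0.023], [0.12, -0.1, -1.0]],
  [25, [0.049, 0.036, 0.025], [0.13, -0.1, -1.0]],
  [25, [0.051, 0.031, 0.026], [0.14, -0.1, -1.0]],
  [25, [0.053, 0.026, 0.028], [0.15, -0.1, -1.0]],
  [25, [0.055, 0.021, 0.029], [0.17, -0.1, -1.0]],
  [25, [0.056, 0.015, 0.029], [0.18, -0.1, -1.0]],
])

```text
clock: 21.25
eef_pos: [476.3, -98.6, 125.4]
tool_rot: [-2.959, -0.073, -1.346]
force: [-3.0, -1.8, 0.8]
width: 25.0
gripper_force: 1.4
```

>>> send_rows([
  [25, [0.057, 0.01, 0.03], [0.2, -0.01, -1.0]],
  [25, [0.058, 0.004, 0.031], [0.2, -0.01, -1.0]],
  [25, [0.058, -0.002, 0.031], [0.2, -0.01, -1.0]],
  [25, [0.057, -0.007, 0.031], [0.2, -0.01, -1.0]],
  [25, [0.056, -0.013, 0.03], [0.2, -0.01, -1.0]],
  [25, [0.055, -0.019, 0.03], [0.2, -0.01, -1.0]],
  [25, [0, 0, 0], [0, 0, 0]],
])

```text
clock: 22.12
eef_pos: [497.0, -99.5, 136.2]
tool_rot: [-2.958, 0.031, -1.866]
force: [-2.2, -1.3, 1.1]
width: 25.0
gripper_force: 0.7
```

```bash
python3 - <<'E'
from st import *
p,R=st(286.2,196.2,11); carriage()
E
```

```text
22.12 [-0.29  0.64  0.65  2.19 -1.09  0.44 -2.21] [497.  -99.5 136.2] [-2.2 -1.3  1.1] [-0.06  0.54 -0.03] 25.0 0.7
lag [-0.8  0.1 -0.2] [-0.023  0.008  0.048]
tool c 285.2 44.8 44.2
top 184 [[-43.0, -141.0, 38.0], [39.0, -87.0, 54.0]]
scene 68 [[-44.0, -118.0, 39.0], [-25.0, -89.0, 52.0]]
```

Carriage at about crank 277°. I withdraw along the tool axis and turn back half a turn.

>>> send_rows([
  [32, [0, 0, 0], [0, 0, 0]],
  [32, [-0.06, 0.0, 0.3], [0, 0, 0]],
  [32, [-0.08, 0, 0.4], [0, 0, 0]],
  [32, [-0.05, 0, 0.25], [-0.2, 0.01, 1.0]],
  [32, [0, 0, 0], [-0.2, 0.01, 1.0]],
  [32, [0, 0, 0], [-0.2, 0.01, 1.0]],
  [32, [0, 0, 0], [-0.2, 0.01, 1.0]],
  [32, [0, 0, 0], [-0.2, 0.01, 1.0]],
])

```text
clock: 23.22
eef_pos: [486.5, -99.2, 193.5]
tool_rot: [-2.954, -0.056, -1.428]
force: [-0.7, 0.4, 1.1]
width: 31.7
gripper_force: 0.0
```

>>> send_rows([
  [32, [0, 0, 0], [-0.2, 0.01, 1.0]],
  [32, [0, 0, 0], [-0.2, 0.01, 1.0]],
  [32, [0, 0, 0], [-0.2, 0.01, 1.0]],
  [32, [0, 0, 0], [-0.2, 0.01, 1.0]],
  [32, [0, 0, 0], [-0.2, 0.01, 1.0]],
  [32, [0, 0, 0], [-0.2, 0.01, 1.0]],
  [32, [0, 0, 0], [-0.2, 0.01, 1.0]],
  [32, [0, 0, 0], [-0.2, 0.01, 1.0]],
])

```text
clock: 24.22
eef_pos: [486.5, -99.3, 193.5]
tool_rot: [-3.026, -0.174, -0.721]
force: [0.6, -1.0, 0.0]
width: 32.2
gripper_force: 0.0
```

>>> send_rows([
  [32, [0, 0, 0], [-0.2, 0.01, 1.0]],
  [32, [0, 0, 0], [-0.2, 0.01, 1.0]],
  [32, [0, 0, 0], [-0.2, 0.01, 1.0]],
  [32, [0, 0, 0], [-0.2, 0.01, 1.0]],
  [32, [0, 0, 0], [-0.2, 0.01, 1.0]],
  [32, [0, 0, 0], [-0.2, 0.01, 1.0]],
  [32, [0, 0, 0], [-0.2, 0.01, 1.0]],
  [32, [0, 0, 0], [-0.2, 0.01, 1.0]],
])

```text
clock: 25.22
eef_pos: [486.4, -99.4, 193.5]
tool_rot: [3.124, -0.216, 0.003]
force: [0.7, -0.1, 0.3]
width: 31.6
gripper_force: 0.0
```

>>> send_rows([
  [32, [0, 0, 0], [-0.2, 0.01, 1.0]],
  [32, [0, 0, 0], [-0.2, 0.01, 1.0]],
  [32, [0, 0, 0], [-0.2, 0.01, 1.0]],
  [32, [0, 0, 0], [-0.2, 0.01, 1.0]],
  [32, [0, 0, 0], [-0.2, 0.01, 1.0]],
  [32, [0, 0, 0], [-0.2, 0.01, 1.0]],
  [32, [0, 0, 0], [-0.2, 0.01, 1.0]],
  [32, [0, 0, 0], [-0.2, 0.01, 1.0]],
])

```text
clock: 26.22
eef_pos: [486.4, -99.4, 193.6]
tool_rot: [2.995, -0.16, 0.726]
force: [-0.1, -0.3, -0.3]
width: 32.1
gripper_force: 0.0
```

```bash
python3 - <<'E'
from st import *
st(277,7,13)
d=cam('wrist'); save(d,'w5.png'); P=pts(d); h=cv2.cvtColor(d['img'],cv2.COLOR_RGB2HSV)
m=((h[...,0]<8)|(h[...,0]>172))&(h[...,1]>150)
l=(P[m]-HUB)@np.array([sx,sy,sz]).T; l=l[(abs(l[:,2]-52)<3)&(np.hypot(l[:,0],l[:,1])<75)]
print(len(l))
if len(l)>20:
    r=cv2.minAreaRect(l[:,:2].astype(np.float32)); m=l.mean(0); print(r,m,np.degrees(np.arctan2(r[0][1],r[0][0])))
c=np.radians(277); rows([target(c,c-1.5*np.pi,up=60),target(c,c-1.5*np.pi)])
E
```

```text
26.23 [ 0.13  0.42  0.05  2.18 -0.17  0.33 -0.53] [486.4 -99.4 193.6] [-0.1 -0.3 -0.3] [ 0.02  0.24 -0.04] 32.1 0.0
lag [-5.2 -1.5 60.4] [ 0.156  0.004 -0.658]
tool c 304.4 51.9 99.8
1244
((10.843962669372559, -43.89178466796875), (13.030553817749023, 32.7215576171875), 12.371142387390137) [ 11.79547553 -44.76870156  51.97020305] -76.12233488104503
[-0.138, 0.039, -0.033] [-1.79, -0.05, 7.52]
[0.225, -0.012, -0.974] [0.0, 0.0, 0.0]
```

```bash
python3 - <<'E'
from st import *
c=np.radians(283); p,R=rows([target(c,c-1.5*np.pi,up=60),target(c,c-1.5*np.pi)])
rows([target(c,c-1.5*np.pi) for c in np.radians(np.arange(288,288+170,5))],p,R)
E
```

```text
[-0.07, 0.022, 0.003] [-1.51, -0.06, 6.31]
[0.225, -0.012, -0.974] [0.0, 0.0, 0.0]
[0.055, -0.02, 0.03] [0.23, -0.01, -1.0]
[0.053, -0.026, 0.029] [0.23, -0.01, -1.0]
[0.051, -0.031, 0.028] [0.23, -0.01, -1.0]
[0.048, -0.036, 0.026] [0.23, -0.01, -0.99]
[0.045, -0.04, 0.025] [0.23, -0.01, -0.98]
[0.042, -0.045, 0.023] [0.23, -0.01, -0.98]
[0.038, -0.049, 0.022] [0.22, -0.01, -0.97]
[0.034, -0.052, 0.02] [0.22, -0.01, -0.97]
[0.03, -0.056, 0.017] [0.22, -0.01, -0.96]
[0.025, -0.058, 0.015] [0.22, -0.01, -0.96]
[0.021, -0.061, 0.013] [0.22, -0.01, -0.95]
[0.016, -0.063, 0.01] [0.22, -0.01, -0.95]
[0.011, -0.064, 0.008] [0.22, -0.01, -0.95]
[0.006, -0.065, 0.005] [0.22, -0.01, -0.94]
[0.001, -0.065, 0.002] [0.22, -0.01, -0.94]
[-0.004, -0.065, -0.0] [0.22, -0.01, -0.94]
[-0.009, -0.065, -0.003] [0.22, -0.01, -0.94]
[-0.014, -0.064, -0.006] [0.22, -0.01, -0.94]
[-0.019, -0.062, -0.008] [0.22, -0.01, -0.95]
[-0.024, -0.06, -0.011] [0.22, -0.01, -0.95]
[-0.028, -0.058, -0.013] [0.22, -0.01, -0.95]
[-0.032, -0.055, -0.016] [0.22, -0.01, -0.96]
[-0.036, -0.051, -0.018] [0.22, -0.01, -0.96]
[-0.04, -0.048, -0.02] [0.22, -0.01, -0.97]
[-0.044, -0.044, -0.022] [0.22, -0.01, -0.97]
[-0.047, -0.039, -0.024] [0.23, -0.01, -0.98]
[-0.05, -0.034, -0.025] [0.23, -0.01, -0.99]
[-0.052, -0.029, -0.027] [0.23, -0.01, -0.99]
[-0.054, -0.024, -0.028] [0.23, -0.01, -1.0]
[-0.056, -0.019, -0.029] [0.23, -0.01, -1.0]
[-0.057, -0.013, -0.03] [0.23, -0.01, -1.0]
[-0.057, -0.008, -0.03] [0.23, -0.01, -1.01]
[-0.058, -0.002, -0.031] [0.23, -0.01, -1.01]
[-0.058, 0.004, -0.031] [0.23, -0.01, -1.01]
```

>>> send_rows([
  [34, [-0.01, 0.003, 0], [-0.22, -0.01, 0.9]],
  [34, [-0.01, 0.003, 0], [-0.22, -0.01, 0.9]],
  [34, [-0.01, 0.003, 0], [-0.22, -0.01, 0.9]],
  [34, [-0.01, 0.003, 0], [-0.21, -0.01, 0.9]],
  [34, [-0.01, 0.003, 0], [-0.21, -0.01, 0.9]],
  [34, [-0.01, 0.003, 0], [-0.21, -0.01, 0.9]],
  [34, [-0.01, 0.003, 0], [-0.21, -0.01, 0.9]],
  [34, [0, 0, 0], [0, 0, 0]],
])

```text
clock: 27.28
eef_pos: [481.9, -98.2, 193.4]
tool_rot: [2.921, -0.055, 1.28]
force: [0.0, 0.6, -0.4]
width: 33.8
gripper_force: 0.0
```

>>> send_rows([
  [34, [0.035, 0, -0.15], [0, 0, 0]],
  [34, [0.055, -0.003, -0.24], [0, 0, 0]],
  [34, [0.055, -0.003, -0.24], [0, 0, 0]],
  [34, [0.05, -0.003, -0.21], [0, 0, 0]],
  [34, [0.03, -0.003, -0.13], [0, 0, 0]],
  [25, [0, 0, 0], [0, 0, 0]],
  [25, [0, 0, 0], [0, 0, 0]],
])

```text
clock: 28.15
eef_pos: [492.9, -99.4, 138.6]
tool_rot: [2.926, -0.052, 1.28]
force: [0.6, -0.1, -0.6]
width: 24.8
gripper_force: 0.0
```

```bash
python3 - <<'E'
from st import *
st(283,13,13)
E
```

```text
28.15 [ 0.39  0.55 -0.33  2.21  0.72  0.24 -0.86] [492.9 -99.4 138.6] [ 0.6 -0.1 -0.6] [ 0.02  0.18 -0.01] 24.8 0.0
lag [-2.7 -0.5  3.3] [ 0.001  0.005 -0.007]
tool c 282.1 44.2 48.2
```

>>> send_rows([
  [25, [0.055, -0.02, 0.03], [0.23, 0.15, -1.0]],
  [25, [0.053, -0.026, 0.029], [0.22, 0.15, -1.0]],
  [25, [0.051, -0.031, 0.028], [0.21, 0.15, -1.0]],
  [25, [0.048, -0.036, 0.026], [0.2, 0.15, -0.99]],
  [25, [0.045, -0.04, 0.025], [0.19, -0.01, -0.98]],
  [25, [0.042, -0.045, 0.023], [0.19, -0.01, -0.98]],
  [25, [0.038, -0.049, 0.022], [0.18, -0.01, -0.97]],
  [25, [0.034, -0.052, 0.02], [0.18, -0.01, -0.97]],
])

```text
clock: 29.15
eef_pos: [513.7, -116.7, 151.0]
tool_rot: [3.052, -0.14, 0.578]
force: [-3.2, 1.4, 0.1]
width: 25.2
gripper_force: 1.3
```

```bash
python3 - <<'E'
from st import *
p,R=st(323,53,10); carriage()
rows([target(c,c-1.5*np.pi,tilt=10) for c in np.radians([328,333,348,363,383,403,423,443])],p,R)
E
```

```text
29.15 [ 0.4   0.56 -0.31  2.09  0.38  0.37 -1.19] [ 513.7 -116.7  151. ] [-3.2  1.4  0.1] [0.25 0.73 0.1 ] 25.2 1.3
lag [-3.8  0.2  3.6] [0.01  0.008 0.005]
tool c 321.7 43.6 48.9
top 164 [[-42.0, -141.0, 38.0], [39.0, -104.0, 54.0]]
scene 16 [[-43.0, -118.0, 40.0], [-39.0, -108.0, 51.0]]
[0.03, -0.056, 0.017] [0.17, -0.01, -0.97]
[0.025, -0.058, 0.015] [0.17, -0.01, -0.96]
[0.048, -0.187, 0.031] [0.5, -0.03, -2.84]
[0.003, -0.196, 0.007] [0.5, -0.03, -2.81]
[-0.065, -0.251, -0.027] [0.66, -0.04, -3.77]
[-0.137, -0.211, -0.067] [0.68, -0.04, -3.86]
[-0.192, -0.147, -0.098] [0.7, -0.04, -3.99]
[-0.224, -0.064, -0.117] [0.72, -0.04, -4.1]
```

>>> send_rows([
  [25, [0.04, -0.056, 0.01], [0.17, -0.01, -0.97]],
  [25, [0.035, -0.058, 0.008], [0.17, -0.01, -0.96]],
  [25, [0.026, -0.061, 0.008], [0.17, -0.01, -0.96]],
  [25, [0.018, -0.063, 0.007], [0.17, -0.01, -0.95]],
  [25, [0.011, -0.064, 0.008], [0.17, -0.01, -0.95]],
  [25, [0.006, -0.065, 0.005], [0.17, -0.01, -0.94]],
  [25, [0.001, -0.065, 0.002], [0.17, -0.01, -0.94]],
  [25, [-0.004, -0.065, 0], [0.17, -0.01, -0.94]],
])

```text
clock: 30.25
eef_pos: [523.0, -146.4, 154.0]
tool_rot: [-3.119, -0.176, -0.102]
force: [-0.5, 1.1, 0.4]
width: 25.0
gripper_force: 0.8
```

```bash
python3 - <<'E'
from st import *
p,R=st(363,93,10); carriage()
E
```

```text
30.25 [ 0.37  0.56 -0.17  2.06  0.13  0.37 -1.56] [ 523.  -146.4  154. ] [-0.5  1.1  0.4] [0.31 0.34 0.08] 25.0 0.8
lag [-0.9  0.3  2.4] [ 0.013 -0.003  0.005]
tool c 2.6 45.3 46.5
top 130 [[-43.0, -141.0, 39.0], [39.0, -124.0, 54.0]]
scene 0
```

>>> send_rows([
  [25, [-0.009, -0.065, -0.003], [0.17, -0.01, -0.94]],
  [25, [-0.014, -0.064, -0.006], [0.17, -0.01, -0.94]],
  [25, [-0.019, -0.062, -0.008], [0.17, -0.01, -0.95]],
  [25, [-0.024, -0.06, -0.011], [0.17, -0.01, -0.95]],
  [25, [-0.028, -0.058, -0.013], [0.17, -0.01, -0.95]],
  [25, [-0.032, -0.055, -0.016], [0.17, -0.01, -0.96]],
  [25, [-0.036, -0.051, -0.018], [0.17, -0.01, -0.96]],
  [25, [-0.04, -0.048, -0.02], [0.17, -0.01, -0.97]],
])

```text
clock: 31.35
eef_pos: [511.3, -174.2, 148.4]
tool_rot: [-3.009, -0.132, -0.784]
force: [0.3, 1.0, 1.4]
width: 25.3
gripper_force: 0.7
```

>>> send_rows([
  [25, [-0.044, -0.044, -0.022], [0.17, -0.01, -0.97]],
  [25, [-0.047, -0.039, -0.024], [0.17, -0.01, -0.98]],
  [25, [-0.05, -0.034, -0.025], [0.18, -0.01, -0.99]],
  [25, [-0.052, -0.029, -0.027], [0.18, -0.01, -0.99]],
  [25, [-0.054, -0.024, -0.028], [0.18, -0.01, -1.0]],
  [25, [-0.056, -0.019, -0.029], [0.18, -0.01, -1.0]],
  [25, [-0.057, -0.013, -0.03], [0.18, -0.01, -1.0]],
  [25, [-0.057, -0.008, -0.03], [0.18, -0.01, -1.0]],
])

```text
clock: 32.35
eef_pos: [486.8, -187.1, 135.6]
tool_rot: [-2.951, -0.025, -1.481]
force: [1.0, 2.0, 0.6]
width: 24.9
gripper_force: 0.6
```

```bash
python3 - <<'E'
from st import *
p,R=st(443,173,10); carriage()
rows([target(c,c-1.5*np.pi,tilt=10) for c in np.radians([448,453,458,463])],p,R)
E
```

```text
32.35 [ 0.29  0.57  0.09  2.14 -0.42  0.27 -2.29] [ 486.8 -187.1  135.6] [1.  2.  0.6] [ 0.25 -0.06  0.05] 24.9 0.6
lag [-0.1 -0.1  2.5] [-0.001 -0.018  0.018]
tool c 81.6 45.2 46.2
top 0 
scene 0 
[-0.058, -0.002, -0.031] [0.18, -0.01, -1.03]
[-0.058, 0.004, -0.031] [0.18, -0.01, -1.04]
[-0.057, 0.009, -0.031] [0.18, -0.01, -1.03]
[-0.056, 0.015, -0.03] [0.18, -0.01, -1.03]
```

>>> send_rows([
  [25, [-0.058, -0.002, -0.031], [0.15, -0.01, -0.8]],
  [25, [-0.058, 0.004, -0.031], [0.15, -0.01, -0.8]],
  [25, [-0.057, 0.009, -0.031], [0.15, -0.01, -0.8]],
  [25, [0, 0, 0], [0, 0, 0]],
])

```text
clock: 32.95
eef_pos: [479.5, -186.7, 131.4]
tool_rot: [-2.943, 0.014, -1.69]
force: [6.0, 3.3, 5.2]
width: 24.8
gripper_force: 3.9
```

```bash
python3 - <<'E'
from st import *
st(458,188,10)
d=cam('scene'); t=cam('top'); o=np.zeros((480,800,3),np.uint8)
o[:,:400]=cv2.resize(d['img'][190:370,350:500],(400,480),interpolation=2); o[:300,400:]=cv2.resize(t['img'][150:270,380:540],(400,300),interpolation=2)
cv2.imwrite('pics/c6.png',o[...,::-1])
E
```

```text
32.95 [ 0.27  0.57  0.12  2.17 -0.54  0.25 -2.38] [ 479.5 -186.7  131.4] [6.  3.3 5.2] [ 0.59 -1.39  0.2 ] 24.8 3.9
lag [ 3.  -0.3  3.8] [-0.015 -0.024  0.079]
tool c 92.4 44.7 45.9
```

View pics/c6.png

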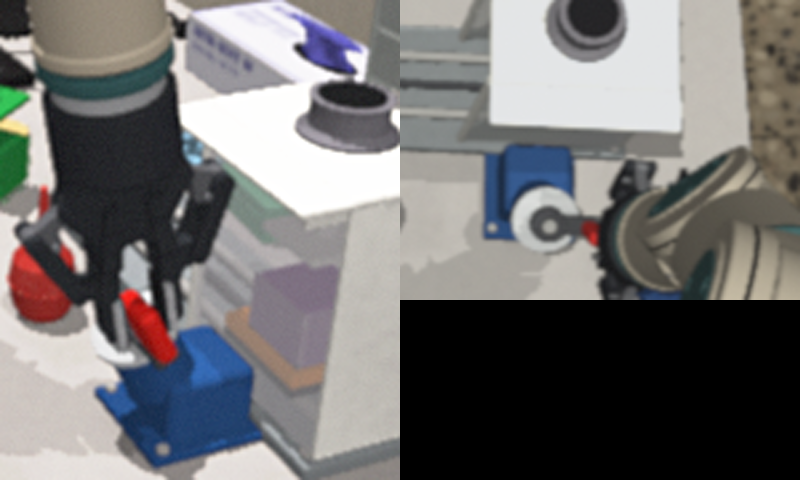

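The scene crop shows the jar upright in the nest behind the hood panel at (290,310) and the fork on the red grip; the top crop shows the crank arm pointing right (450°). Force is rising, so I press a little more to confirm the stop.

>>> send_rows([
  [25, [-0.04, 0.006, -0.02], [0, 0, 0]],
  [25, [0, 0, 0], [0, 0, 0]],
])

```text
clock: 33.3
eef_pos: [479.2, -186.7, 131.2]
tool_rot: [-2.939, 0.013, -1.689]
force: [7.9, 3.7, 9.5]
width: 24.9
gripper_force: 5.8
```

>>> send_rows([
  [25, [0.1, -0.006, 0.05], [0, 0, 0]],
  [34, [0.03, 0, 0.02], [0, 0, 0]],
  [34, [0, 0, 0], [0, 0, 0]],
  [34, [-0.05, 0, 0.25], [0, 0, 0]],
  [34, [-0.08, 0, 0.4], [0, 0, 0]],
  [34, [-0.1, 0, 0.5], [0, 0, 0]],
  [34, [-0.1, 0, 0.5], [0, 0, 0]],
  [34, [0, 0, 0], [0, 0, 0]],
])

```text
clock: 34.3
eef_pos: [461.1, -187.5, 233.1]
tool_rot: [-2.948, 0.014, -1.692]
force: [0.5, 1.4, 0.4]
width: 34.0
gripper_force: 0.0
```

```bash
python3 - <<'E'
from st import *
st(450,180,10)
d=cam('wrist'); P=pts(d); h=cv2.cvtColor(d['img'],cv2.COLOR_RGB2HSV)
m=((h[...,0]<8)|(h[...,0]>172))&(h[...,1]>150)
l=(P[m]-HUB)@np.array([sx,sy,sz]).T; l=l[(abs(l[:,2]-52)<3)&(np.hypot(l[:,0],l[:,1])<75)]
if len(l)>20:
    r=cv2.minAreaRect(l[:,:2].astype(np.float32)); print(len(l),r,np.degrees(np.arctan2(r[0][1],r[0][0])))
t=cam('top'); P=pts(t); Z=P[...,2]
for n,x,y,z0 in [('dropper',470.6,384,20),('eyepiece',457.6,248.2,40),('blower',517,14,25),('mug',357,535.4,80)]:
    m=(np.hypot(P[...,0]-x,P[...,1]-y)<45)&(Z>z0)&(Z<115); print(n,m.sum(),np.median(P[m],0).round(1) if m.any() else '')
E
```

```text
34.3 [ 0.11  0.38  0.35  2.11 -0.41  0.52 -2.5 ] [ 461.1 -187.5  233.1] [0.5 1.4 0.4] [-0.01  0.2   0.04] 34.0 0.0
lag [-20.9  -0.4 102.5] [ 0.012 -0.02  -0.067]
tool c 57.4 55.1 144.3
901 ((0.4363842010498047, 46.04078674316406), (13.136983871459961, 32.71779251098633), 1.3236356973648071) 89.45695488610806
dropper 169 [472.  385.7  46.2]
eyepiece 259 [460.  249.5  53. ]
blower 438 [518.6  15.9  56.3]
mug 216 [341.2 545.6  88.6]
```

The grip reads about 449.5°, so the crank is at its stop. The bystanders have not moved, and the tool is clear of everything.

```bash
python3 -c "
from cell import ctrl; print(ctrl.finish_job())"
```

```text
the job is handed in; nothing more can be done
None
```

The jar was set upright in the nest and released, then cranked home to the stop (grip measured about 449.5° of 450°). The bystanders were left standing, and the job was handed in at about 34 s; no verdict was returned.

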